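# Open the water bath: hang up its cover rings and put in the float balls

## Robot

A 6-joint arm with a two-finger parallel gripper is mounted at the origin on the work surface. World frame = base frame: x ahead of the robot, y to its left, z up, the work surface at z = 0. Lengths are in mm, angles in degrees, forces in N, time in s.
With the tool pointing down it reaches from about 300 to 850 mm from the base axis. Payload 4.2 kg.
Tool frame: the origin (TCP) lies on the centre line of the jaws, within the pads' length; the fingertips stand 8 mm ahead of it and the grasp point (between the pads) lies 11 mm behind it; z points along the fingers, y is the line along which they close (so a half turn about z gives the same grasp; the last joint's range is limited). The gripper opens to 91 mm and grips with 3 to 60 N. Pads are 32 mm wide; open, the fingers measure 118 mm over their backs; the gripper's body (76 mm by 178 mm) begins 60 mm behind the grasp point.
Start: joints at [68.698, 18.312, 89.639, -0, 72.044, -1.146], TCP at [198.141, 539.799, 221.976] pointing down, gripper open.
Joint ranges: [-177.97, 177.97], [-48.28, 115.42], [12.27, 149.76], [-77.06, 257.06], [2.81, 150.46], [-146.56, 146.56]. Speed limits (degrees/s): [147.25, 147.25, 180, 180, 180, 180].

## Interface

Orientations are given as [roll, pitch, yaw] about the fixed x, y, z axes, in that order (R = Rz(yaw) Ry(pitch) Rx(roll)).
In Python, from workcell import telemetry, eyes, ticket gives the robot as it stands. The module is installed in compiled form; this text tells all that it offers.
- The arm moves only by the shell command python3 -m crank 'ROWS' [OPENING] [FORCE]. ROWS is JSON, a list of rows, each an object of numbers: "dx", "dy", "dz": the shift along the world's x, y, z normalised to -1 to 1, where 1 is 80 cm; "yaw": the turn about the world's z normalised to -1 to 1, where 1 is 5 degrees. A call has 1 to 10 rows; each row shifts and turns the commanded pose from where the row before left it; what a row does not reach is not made up. A row lasts 1/8 s, in which the tool goes at most 62.5 mm and 10.7 degrees, less where a joint would pass 70% of its speed; a pose out of reach is approached as far as the arm can. A call with a number of a shift or a turn outside -1 to 1 is refused whole. A call with a gripper value outside its range is refused whole. OPENING is the opening, from 0 (shut) to 1 (fully open), set as the call begins (- or left out, the last holds). The fingers move at their own pace and stop on an object; FORCE is the grip in N (left out, the last holds). Time passes only in rows, so rows that do not move let the fingers close. It gives the time, the measured TCP pose, the force, the opening and the grip force at its end, in the units of the state.
- telemetry.state(): the state, without advancing time (a new reading comes with each control period).
- eyes.grab_frame(name): name is "side" or "top"; returns the picture (420x560x3 uint8, red, green, blue); there is no depth.
- eyes.calibration(name): a dict with "camera_matrix" (3x3 intrinsics, pixels), "k1" (the pictures are not rectified: a ray, as slopes to the right and down, at radius r is drawn at 1 + k1 r^2 times it, then the intrinsics apply), "world_from_camera" (4x4, takes a point from camera to world coordinates). Camera axes: x right, y down, z forward; pixel columns grow to the right and rows downward; lengths in mm; the calibration is good to about 2 mm. A picture is of the moment at which its call begins. calibration takes no time and is no camera call.
- ticket.job_done(): hands the job in; it is judged then, once.
The state is a dict: "time_s": time; "qpos": joint angles; "qvel": joint speeds; "effort": joint torques, N m; "ee_pos": TCP position; "ee_rot": TCP orientation; "force": force on the tool from outside, world axes, zero at the start; "torque": the same for the moment, N m; "gripper_width": finger opening in mm; "gripper_force": force on a finger pad.
Only numpy, scipy, OpenCV 4.12 (cv2) and the standard library are available. Lean on these libraries where they do the work, as an engineer would, in place of code of your own. Each camera call takes 0.05 s, during which the arm holds its last target. There are 200 camera calls.

## Task

The dry water bath is to run open, under float balls instead of its cover rings. Hang the steel cover rings that stand in the drying rack on the long hook of the rod stand one by one, the largest first and at the back, then the next smaller in front of it and so on, each left hanging freely on the hook's straight part; tip all the float balls from the beaker into the bath and stand the empty beaker upright on the bench again. Do not disturb the bottles or the flask.

Things in the scene. Friction and masses are not known exactly. Their poses are not given: they have to be found in the camera images.
- ring1_center (a point): centre of the largest of four flat stainless cover rings, outer diameter 140 mm, bore 100 mm, 8 mm thick; its own x axis is the ring's axis (through the bore), z is up while it stands in the rack (edge on, cradled between wire prongs); it can be pinched across its thickness at the top of the band. Some rings may be absent
- ring2_center (a point): centre of the second largest of four flat stainless cover rings, outer diameter 120 mm, bore 82 mm, 8 mm thick; its own x axis is the ring's axis (through the bore), z is up while it stands in the rack (edge on, cradled between wire prongs); it can be pinched across its thickness at the top of the band. Some rings may be absent
- ring3_center (a point): centre of the second smallest of four flat stainless cover rings, outer diameter 100 mm, bore 64 mm, 8 mm thick; its own x axis is the ring's axis (through the bore), z is up while it stands in the rack (edge on, cradled between wire prongs); it can be pinched across its thickness at the top of the band. Some rings may be absent
- ring4_center (a point): centre of the smallest of four flat stainless cover rings, outer diameter 80 mm, bore 46 mm, 8 mm thick; its own x axis is the ring's axis (through the bore), z is up while it stands in the rack (edge on, cradled between wire prongs); it can be pinched across its thickness at the top of the band. Some rings may be absent
- rack: wire drying rack fixed to the bench, 220 x 140 mm; origin at the foot centre, x along its length. Four places at x = -69, -23, 23, 69 mm, a ring in each or none, the rings' axes along the rack's x, their lower edges about 27 mm over the bench; wire prongs 70 mm over the bench stand on both sides of each ring at y = +-25 mm
- stand: short rod stand fixed to the bench, steel base 150 x 120 x 12 mm; origin at the foot of its upright; a straight level hook (8 mm rod, centre line 200 mm over the bench) reaches from the upright along the stand's -x for 140 mm and ends in a tip turned up 22 mm above the rod's centre line; nothing stands higher than 222 mm. A ring hangs on the rod by its bore
- hook_root (a point): where the hook's rod leaves the clamp on the upright, on the rod's centre line (14 mm from the upright's axis)
- hook_end (a point): far end of the hook's level rod, on its centre line, under the upturned tip
- bath_mouth (a point): centre of the round opening, 128 mm in diameter, in the flat top of the water bath, level with the top, 140 mm over the bench; the bath is fixed, its housing 210 x 210 mm, the dry tank inside 150 x 150 mm with its floor 30 mm over the bench
- beaker_center (a point): centre, half-way up, of the open straight steel beaker: outer diameter 60 mm, 80 mm tall, 3 mm wall, no handle, about 90 g empty; z points to its mouth
- ball1_center (a point): centre of a hollow white plastic float ball, 20 mm in diameter, 10 g; starts loose in the beaker
- ball2_center (a point): centre of a hollow white plastic float ball, 20 mm in diameter, 10 g; starts loose in the beaker
- ball3_center (a point): centre of a hollow white plastic float ball, 20 mm in diameter, 10 g; starts loose in the beaker
- ball4_center (a point): centre of a hollow white plastic float ball, 20 mm in diameter, 10 g; starts loose in the beaker
- ball5_center (a point): centre of a hollow white plastic float ball, 20 mm in diameter, 10 g; starts loose in the beaker; may be absent
- ball6_center (a point): centre of a hollow white plastic float ball, 20 mm in diameter, 10 g; starts loose in the beaker; may be absent
- ball7_center (a point): centre of a hollow white plastic float ball, 20 mm in diameter, 10 g; starts loose in the beaker; may be absent
- ball8_center (a point): centre of a hollow white plastic float ball, 20 mm in diameter, 10 g; starts loose in the beaker; may be absent
- bottle: bystander, not to be disturbed: white jar with a red cap, 44 mm across, 100 mm tall; origin at the centre of its underside
- jar: bystander, not to be disturbed: amber bottle, 48 mm across, 120 mm tall; origin at the centre of its underside
- flask: bystander, not to be disturbed: small conical flask, 60 mm across, 88 mm tall; origin at the centre of its underside

How it is judged (in metres and radians):
On the way, in this order (a step that is already met when the one before it is completed fails the run):
1. the largest ring hangs on the hook, let go (x of ring1_center in the frame of stand between -0.14 and -0.012 m and y of ring1_center in the frame of stand between -0.02 and 0.02 m and z of ring1_center in the frame of stand between 0.142 and 0.166 m and contact force between ring1 and the fingers below 0.3 N), for 0.2 s.
2. the second largest ring hangs on the hook, let go (x of ring2_center in the frame of stand between -0.14 and -0.012 m and y of ring2_center in the frame of stand between -0.02 and 0.02 m and z of ring2_center in the frame of stand between 0.151 and 0.175 m and contact force between ring2 and the fingers below 0.3 N), for 0.2 s.
3. the second smallest ring hangs on the hook, let go (x of ring3_center in the frame of stand between -0.14 and -0.012 m and y of ring3_center in the frame of stand between -0.02 and 0.02 m and z of ring3_center in the frame of stand between 0.16 and 0.184 m and contact force between ring3 and the fingers below 0.3 N), for 0.2 s.
4. the smallest ring hangs on the hook, let go (x of ring4_center in the frame of stand between -0.14 and -0.012 m and y of ring4_center in the frame of stand between -0.02 and 0.02 m and z of ring4_center in the frame of stand between 0.169 and 0.193 m and contact force between ring4 and the fingers below 0.3 N), for 0.2 s.
At the end, for the whole second after the job is handed in: every ring present hangs still and let go by its bore on the hook's straight part (centre within 20 mm sideways, 12 mm in height of plain hanging), smaller rings nearer the hook's end; every ball lies in the bath's tank; the beaker stands still on the bench, upright within 0.1 rad (all of step 1 and all of step 2 and all of step 3 and all of step 4 and linear speed of each of ring1, ring2, ring3, ring4, beaker below 0.05 m/s and (x of each of ring2_center, hook_end in the frame of ring1_center below 0 m or x of each of ring2_center, hook_end in the frame of ring1_center above 0 m) and (x of each of ring3_center, hook_end in the frame of ring1_center below 0 m or x of each of ring3_center, hook_end in the frame of ring1_center above 0 m) and (x of each of ring4_center, hook_end in the frame of ring1_center below 0 m or x of each of ring4_center, hook_end in the frame of ring1_center above 0 m) and (x of each of ring3_center, hook_end in the frame of ring2_center below 0 m or x of each of ring3_center, hook_end in the frame of ring2_center above 0 m) and (x of each of ring4_center, hook_end in the frame of ring2_center below 0 m or x of each of ring4_center, hook_end in the frame of ring2_center above 0 m) and (x of each of ring4_center, hook_end in the frame of ring3_center below 0 m or x of each of ring4_center, hook_end in the frame of ring3_center above 0 m) and horizontal distance between each of ball1_center, ball2_center, ball3_center, ball4_center, ball5_center, ball6_center, ball7_center, ball8_center and bath_mouth below 0.1 m and height (world z) of each of ball1_center, ball2_center, ball3_center, ball4_center, ball5_center, ball6_center, ball7_center, ball8_center below 0.12 m and angle between beaker_center's own z axis and vertical below 0.1 rad and height (world z) of beaker_center below 0.048 m); the robot touches nothing.
It fails at once if the red-capped bottle is pushed more than 40 mm or knocked over (distance of bottle from where it was at the start of the episode above 0.04 m or angle between bottle's own z axis and vertical above 0.6 rad).
It fails at once if the amber bottle is pushed more than 40 mm or knocked over (distance of jar from where it was at the start of the episode above 0.04 m or angle between jar's own z axis and vertical above 0.6 rad).
It fails at once if the conical flask is pushed more than 40 mm or knocked over (distance of flask from where it was at the start of the episode above 0.04 m or angle between flask's own z axis and vertical above 0.6 rad).
Of ring1, ring2, ring3, ring4 only 3 to 4 are there at a start; the rules pass over those that are not, and their reading is None.
Of ball5, ball6, ball7, ball8 only 1 to 4 are there at a start; the rules pass over those that are not, and their reading is None.
At some moment in a run one of beaker may be knocked a few centimetres aside while the robot is not near it.
It also fails if it takes over 200 s, if anything falls off the work surface, if the arm or the gripper's body presses on something with over 40 N, if the wrist force passes 120 N, or if a joint passes its speed limit or range.

## Working session

There is one attempt and no reset: what is moved stays moved. The work goes in short steps, Python scripts to look and compute and a shell command to move; the robot and the scene stay as the last step left them, time stands still between calls to the robot, and variables do not carry over. Pictures are saved under pics/ and viewed, at most 14 in all, crops included, and the job is handed in when it is done.

```bash
mkdir -p pics; cat > h.py <<'E'
import numpy as np, cv2
from workcell import telemetry, eyes, ticket
def grab(n,f=None):
    im=cv2.cvtColor(eyes.grab_frame(n),cv2.COLOR_RGB2BGR)
    if f: cv2.imwrite('pics/'+f,im)
    return im
def cal(n):
    c=eyes.calibration(n); return np.array(c['camera_matrix']),c['k1'],np.array(c['world_from_camera'])
def ray(n,uv):
    K,k,T=cal(n); d=np.array([k,0,0,0,0.])
    # slopes drawn at (1+k r^2)
    p=cv2.undistortPointsIter(np.array([[uv]],float),K,d,None,None,(3,50,1e-9)).ravel()
    return T[:3,3],T[:3,:3]@np.r_[p,1]
def onz(n,uv,z):
    o,v=ray(n,uv); return o+v*(z-o[2])/v[2]
def two(uvs,uvt):
    (o,v),(p,w)=ray('side',uvs),ray('top',uvt)
    s=np.linalg.lstsq(np.c_[v,-w],p-o,rcond=None)[0]
    a,b=o+s[0]*v,p+s[1]*w
    return (a+b)/2,np.linalg.norm(a-b)
def proj(n,P):
    K,k,T=cal(n); q=np.linalg.inv(T)
    r=cv2.projectPoints(np.array(P,float).reshape(-1,1,3),cv2.Rodrigues(q[:3,:3])[0],q[:3,3],K,np.array([k,0,0,0,0.]))[0]
    return r.reshape(-1,2)
E
python3 - <<'E'
from h import *
grab('top','t0.png');grab('side','s0.png')
for n in('top','side'):
    K,k,T=cal(n);print(n,K.round(1).tolist(),k,T.round(2).tolist())
s=telemetry.state();print(s)
E
```

```text
top [[480.3, 0.0, 274.0], [0.0, 480.3, 213.6], [0.0, 0.0, 1.0]] -0.035448924576790365 [[0.03, -0.98, 0.21, 315.81], [-1.0, -0.03, 0.0, -31.18], [0.0, -0.21, -0.98, 1130.05], [0.0, 0.0, 0.0, 1.0]]
side [[495.5, 0.0, 284.3], [0.0, 495.5, 207.7], [0.0, 0.0, 1.0]] -0.0853092370943019 [[0.71, -0.49, 0.51, -74.87], [-0.7, -0.5, 0.51, -612.3], [0.0, -0.72, -0.7, 956.5], [0.0, 0.0, 0.0, 1.0]]
{'time_s': 0.1, 'qpos': array([ 6.86979362e+01,  1.83465919e+01,  8.96987587e+01,  1.73896003e-04,
        7.20446136e+01, -1.14488594e+00]), 'qvel': array([ 0.11785615, -0.04306153, -0.14546422, -0.05279881,  0.10462114,
       -0.06361472]), 'effort': array([ 2.15459331e-03, -4.13331735e+01, -2.32509685e+01,  7.29623996e-02,
        4.20932751e-02, -4.70313410e-05]), 'ee_pos': array([197.97207568, 539.37628906, 221.22270161]), 'ee_rot': array([-1.79910057e+02, -1.96285795e-03,  1.59842767e+02]), 'force': array([ 0.1804641 , -0.46006725,  0.20019634]), 'torque': array([-0.03710587, -0.01295407, -0.00868131]), 'gripper_force': 0.0, 'gripper_width': 91.23336886238438}
```

View pics/t0.png

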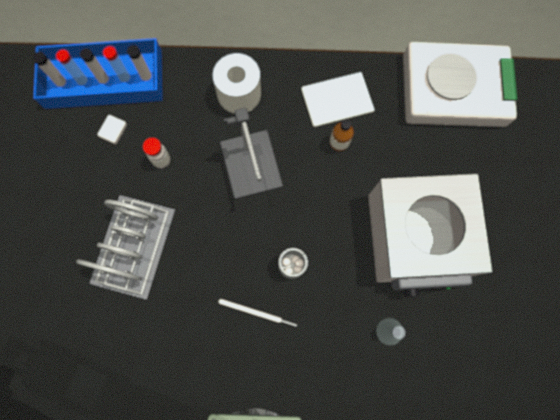

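View pics/s0.png

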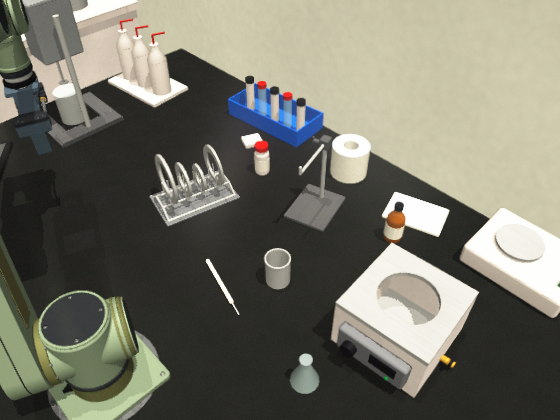

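The top view shows the rack at about (133,246) px with four rings, the hook running from (243,118) to (258,178), the beaker at (292,263) and the bath mouth at (435,225). The side view agrees. I'll zoom in on the rack and stand next.

```bash
python3 - <<'E'
import cv2,numpy as np
t=cv2.imread('pics/t0.png');s=cv2.imread('pics/s0.png')
def z(i,x,y,w,h,k): return cv2.resize(i[y:y+h,x:x+w],None,fx=k,fy=k,interpolation=cv2.INTER_CUBIC)
a=z(t,70,95,220,210,3.6); cv2.imwrite('pics/zt.png',a[:600,:800]); print(a.shape)
b=z(s,145,125,205,150,3.9); cv2.imwrite('pics/zs.png',b); print(b.shape)
E
```

```text
(756, 792, 3)
(585, 800, 3)
```

View pics/zt.png

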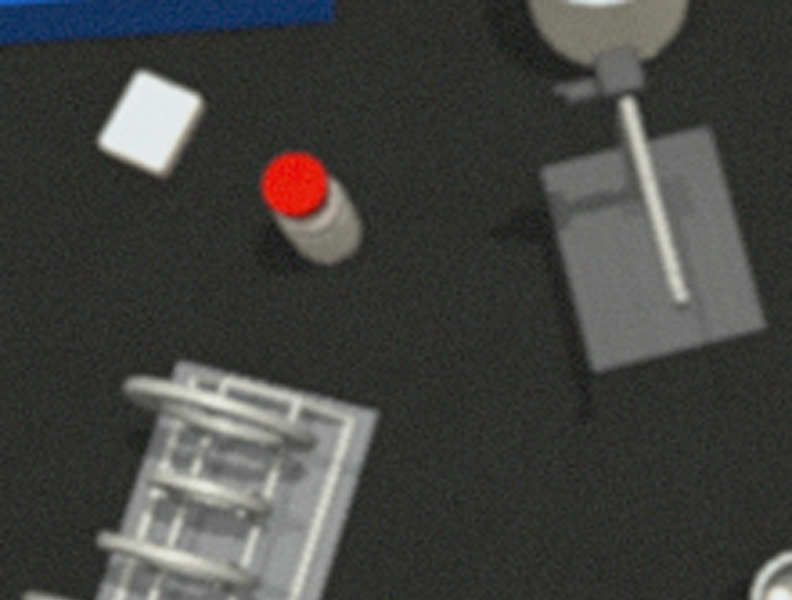

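View pics/zs.png

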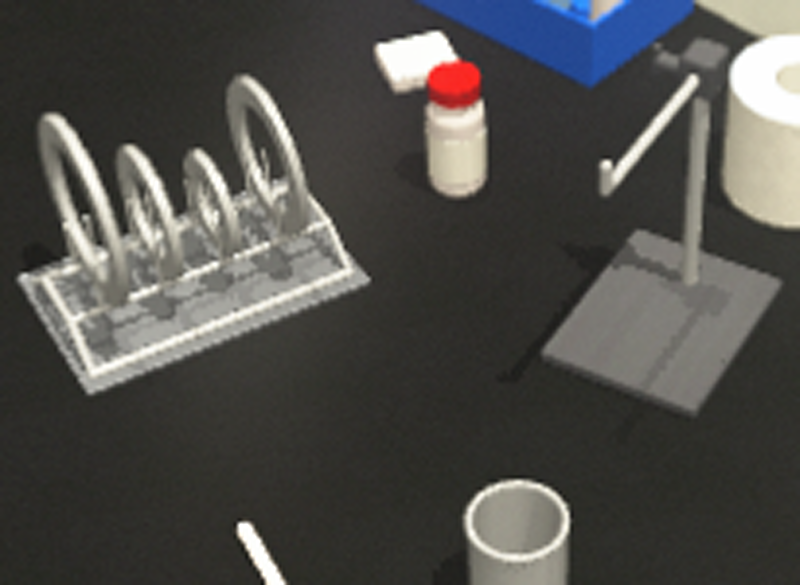

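```bash
python3 - <<'E'
from h import *
t=cv2.imread('pics/t0.png');s=cv2.imread('pics/s0.png')
# rack base corners
zt=lambda x,y:(70+x/3.6,95+y/3.6); zs=lambda x,y:(145+x/3.9,125+y/3.9)
C=[zt(180,362),zt(378,410),(150,297),(92,288)]
P=np.array([onz('top',c,3) for c in C]); print('rack top',P.round(0).tolist())
S=[zs(20,280),zs(92,393),zs(370,280)]
Q=np.array([onz('side',c,3) for c in S]); print('rack side',Q.round(0).tolist())
print([np.linalg.norm(P[i]-P[i-1]).round() for i in range(4)],P.mean(0))
# stand base
B=[zt(540,170),zt(710,126),zt(766,326),zt(596,373)]
P=np.array([onz('top',c,12) for c in B]); print('stand',P.round(0).tolist(),P.mean(0),[np.linalg.norm(P[i]-P[i-1]).round() for i in range(4)])
S=[zs(545,352),zs(638,232),zs(780,284),zs(696,412)]
print('stand side',np.array([onz('side',c,12) for c in S]).round(0).tolist())
# hook
g=t[:,:,1].astype(int)
m=np.zeros_like(g,np.uint8); m[124:180,238:266]=(g[124:180,238:266]>140)*255
ys,xs=np.nonzero(m); l=cv2.fitLine(np.c_[xs,ys].astype(np.float32),cv2.DIST_L2,0,.01,.01).ravel()
print('hook line',l,xs.min(),xs.max(),ys.min(),ys.max())
for yy in (124,175): 
    u=l[2]+(yy-l[3])*l[0]/l[1]; print(u,yy,onz('top',(u,yy),200))
print('root',two(zs(695,82),zt(628,98)),'tiptop',two(zs(606,166),zt(683,298)), onz('top',zt(683,298),222))
print('end',onz('side',zs(607,184),200),onz('side',zs(695,82),200))
# bath mouth, beaker by ellipse points
for n,pts in (('top',[(404,225),(466,225),(435,195),(435,255)]),('side',[(376,299),(440,299),(408,274),(408,325)])):
    print('bath',n,np.mean([onz(n,p,140) for p in pts],0).round(1))
print('beaker top',onz('top',(292.5,262.5),80),'side',np.mean([onz('side',p,80) for p in [(264,259),(291,259),(277.5,250),(277.5,269)]],0))
print('bottle cap',onz('top',zt(294,184),100),'jar',onz('top',(343,131),120),'flask',onz('top',(399,332),88))
E
```

```text
rack top [[593.0, 347.0, 3.0], [564.0, 210.0, 3.0], [353.0, 253.0, 3.0], [369.0, 391.0, 3.0]]
rack side [[378.0, 388.0, 3.0], [349.0, 256.0, 3.0], [560.0, 208.0, 3.0]]
[np.float64(228.0), np.float64(139.0), np.float64(215.0), np.float64(139.0)] [470.0219682  300.37515806   3.        ]
stand [[734.0, 110.0, 12.0], [769.0, -5.0, 12.0], [628.0, -47.0, 12.0], [592.0, 65.0, 12.0]] [680.63363228  30.5967123   12.        ] [np.float64(149.0), np.float64(121.0), np.float64(148.0), np.float64(118.0)]
stand side [[593.0, 60.0, 12.0], [730.0, 101.0, 12.0], [762.0, -9.0, 12.0], [625.0, -52.0, 12.0]]
hook line [  0.26071158   0.9654167  251.41277    151.25107   ] 243 260 124 178
244.05359 124 [704.75307572  38.73104726 200.        ]
257.82617 175 [595.81982021   6.20511641 200.        ]
root (array([710.24983974,  39.06264322, 194.35008415]), np.float64(1.925997744080103)) tiptop (array([585.31557465,   1.43896126, 216.89197391]), np.float64(0.44141902871625444)) [583.6230591    1.38396465 222.        ]
end [588.6621484    2.95250093 200.        ] [703.43219377  34.57136609 200.        ]
bath top [ 516.3 -369.   140. ]
bath side [ 512.3 -373.5  140. ]
beaker top [434.87710062 -72.18345641  80.        ] side [432.38504535 -78.4413377   80.        ]
bottle cap [686.96490551 253.48772623 100.        ] jar [ 728.49179728 -177.47763142  120.        ] flask [ 292.92499637 -300.79069084   88.        ]
```

```bash
python3 - <<'E'
from h import *
zs=lambda x,y:(145+x/3.9,125+y/3.9)
c=np.array([469.5,299,0]);a=np.deg2rad(-12);ux=np.array([np.cos(a),np.sin(a),0]);uy=np.array([-ux[1],ux[0],0])
vis=cv2.imread('pics/s0.png');vt=cv2.imread('pics/t0.png')
for nm,x,p in (('A',-69,(52,113)),('B',-23,(130,145)),('C',23,(198,148)),('D',69,(243,74))):
    o,v=ray('side',zs(*p)); 
    # highest image point on ring plane
    t=((c+x*ux-o)@ux)/(v@ux); q=o+t*v
    t2=((c-o)@uy)/(v@uy); q2=o+t2*v
    print(nm,'ring plane: y',((q-c)@uy).round(1),'z',q[2].round(1),'| y=0 plane: x',((q2-c)@ux).round(1),'z',q2[2].round(1))
th=np.linspace(0,2*np.pi,60)
for x,R in ((-69,60),(-23,50),(23,40),(69,70)):
    P=np.array([c+x*ux+(R-0)*np.cos(k)*uy+np.array([0,0,27+R+R*np.sin(k)]) for k in th])
    for n,im in(('side',vis),('top',vt)):
        for u in proj(n,P): cv2.circle(im,tuple(int(w*16) for w in u),8,(0,0,255),-1,0,4)
def z(i,x,y,w,h,k): return cv2.resize(i[y:y+h,x:x+w],None,fx=k,fy=k,interpolation=cv2.INTER_CUBIC)
A=z(vis,145,135,100,95,4);B=z(vt,70,185,110,115,4)[:380]
cv2.imwrite('pics/o1.png',np.hstack([A,B[:, :400]]))
E
```

```text
A ring plane: y 29.7 z 165.2 | y=0 plane: x -76.9 z 188.0
B ring plane: y 19.8 z 124.6 | y=0 plane: x -29.2 z 140.6
C ring plane: y 13.1 z 106.4 | y=0 plane: x 18.3 z 117.4
D ring plane: y 26.9 z 143.5 | y=0 plane: x 58.3 z 164.7
```

View pics/o1.png

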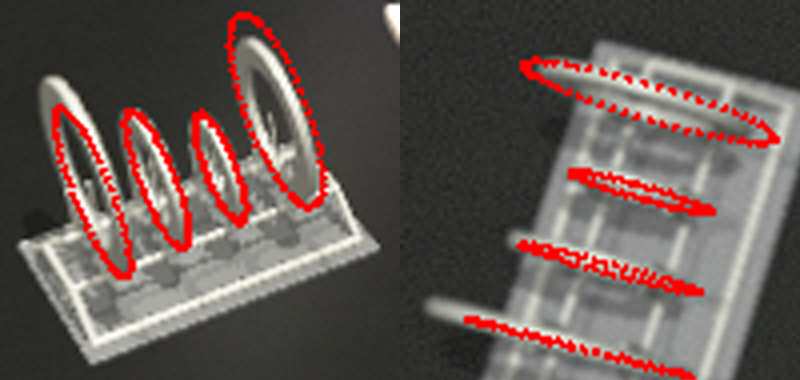

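A is the largest ring, D the second, B the third and C the smallest. I'll check that overlay once, with the hook and beaker drawn in.

```bash
python3 - <<'E'
from h import *
c=np.array([468.,299,0]);a=np.deg2rad(-12);ux=np.array([np.cos(a),np.sin(a),0]);uy=np.array([-ux[1],ux[0],0])
vis=cv2.imread('pics/s0.png');vt=cv2.imread('pics/t0.png')
th=np.linspace(0,2*np.pi,40);L=[]
for x,R in ((-69,70),(-23,50),(23,40),(69,60)):
    L+=[c+x*ux+R*np.cos(k)*uy+np.array([0,0,27+R+R*np.sin(k)]) for k in th]
e=np.array([587,3,200.]);u=np.array([.958,.286,0])
L+=[e+u*d for d in range(0,128,6)]+[e+[0,0,22]]
L+=[[433.5+30*np.cos(k),-75+30*np.sin(k),z] for k in th for z in(0,80)]
L+=[[514+64*np.cos(k),-371+64*np.sin(k),140] for k in th]
K=4;V=[]
for n,im,(x,y,w,h) in(('side',vis,(145,125,200,150)),('top',vt,(70,110,200,190))):
    z=cv2.resize(im[y:y+h,x:x+w],None,fx=K,fy=K,interpolation=cv2.INTER_CUBIC)
    for q in proj(n,L): cv2.circle(z,(int((q[0]-x)*K+K/2),int((q[1]-y)*K+K/2)),1,(0,0,255),-1)
    V.append(z)
cv2.imwrite('pics/o2.png',cv2.resize(np.vstack(V),None,fx=.5,fy=.5,interpolation=cv2.INTER_AREA)[:700]) 
i=cv2.imread('pics/o2.png');print(i.shape)
cv2.imwrite('pics/o2.png',np.hstack([cv2.resize(V[0],(400,300)),cv2.resize(V[1],(400,380))[:300]]))
E
```

```text
(680, 400, 3)
```

View pics/o2.png

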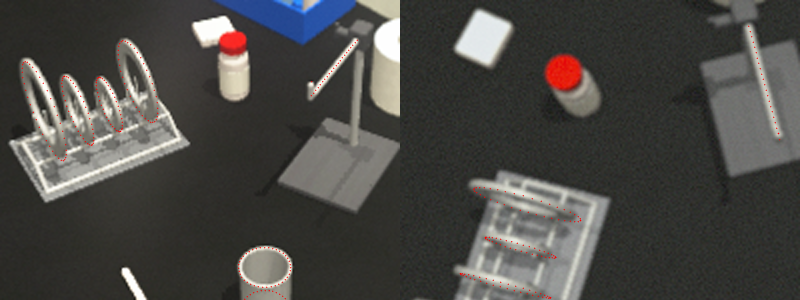

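```bash
python3 -m crank '[{"dx":0.0253,"dy":-0.0282,"yaw":-1},{"dx":0.0253,"dy":-0.0282,"yaw":-1},{"dx":0.0253,"dy":-0.0282,"yaw":-1},{"dx":0.0253,"dy":-0.0282,"yaw":-1},{"dx":0.0253,"dy":-0.0282,"yaw":-1},{"dx":0.0253,"dy":-0.0282,"yaw":-1},{"dx":0.0253,"dy":-0.0282,"yaw":-1},{"dx":0.0253,"dy":-0.0282,"yaw":-1},{"dx":0.0253,"dy":-0.0282,"yaw":-1},{"dx":0.0253,"dy":-0.0282,"yaw":-1}]' 0.4 40
python3 -m crank '[{"yaw":-1},{"yaw":-1},{"yaw":-1},{"yaw":-1},{"yaw":-1},{"yaw":-1},{"yaw":-0.4},{}]'
```

```text
validation failed for argument at $[0]...
validation failed for argument at $[0]...
```

```bash
python3 -m crank '[{"dx":0.0253,"dy":-0.0282,"dz":0,"yaw":-1},{"dx":0.0253,"dy":-0.0282,"dz":0,"yaw":-1},{"dx":0.0253,"dy":-0.0282,"dz":0,"yaw":-1},{"dx":0.0253,"dy":-0.0282,"dz":0,"yaw":-1},{"dx":0.0253,"dy":-0.0282,"dz":0,"yaw":-1},{"dx":0.0253,"dy":-0.0282,"dz":0,"yaw":-1},{"dx":0.0253,"dy":-0.0282,"dz":0,"yaw":-1},{"dx":0.0253,"dy":-0.0282,"dz":0,"yaw":-1},{"dx":0.0253,"dy":-0.0282,"dz":0,"yaw":-1},{"dx":0.0253,"dy":-0.0282,"dz":0,"yaw":-1}]' 0.4 40
python3 -m crank '[{"dx":0,"dy":0,"dz":0,"yaw":-1},{"dx":0,"dy":0,"dz":0,"yaw":-1},{"dx":0,"dy":0,"dz":0,"yaw":-1},{"dx":0,"dy":0,"dz":0,"yaw":-1},{"dx":0,"dy":0,"dz":0,"yaw":-1},{"dx":0,"dy":0,"dz":0,"yaw":-1},{"dx":0,"dy":0,"dz":0,"yaw":-0.4},{"dx":0,"dy":0,"dz":0,"yaw":0}]'
```

```text
time_s: 1.35
ee_pos: [400.9, 313.3, 221.6]
ee_rot: [-180.0, 0.0, 109.7]
force: [-0.5, 0.4, -0.2]
gripper_width: 36.5
gripper_force: 0.0
time_s: 2.35
ee_pos: [400.4, 314.1, 221.8]
ee_rot: [-180.0, 0.0, 77.9]
force: [0.6, 1.1, 0.1]
gripper_width: 36.5
gripper_force: 0.0
```

```bash
python3 -m crank '[{"dx":0,"dy":0,"dz":-0.0388,"yaw":0},{"dx":0,"dy":0,"dz":-0.0388,"yaw":0},{"dx":0,"dy":0,"dz":0,"yaw":0}]'
python3 -m crank '[{"dx":0,"dy":0,"dz":0,"yaw":0},{"dx":0,"dy":0,"dz":0,"yaw":0},{"dx":0,"dy":0,"dz":0,"yaw":0},{"dx":0,"dy":0,"dz":0,"yaw":0},{"dx":0,"dy":0,"dz":0,"yaw":0}]' 0 40
```

```text
time_s: 2.72
ee_pos: [399.1, 313.1, 158.0]
ee_rot: [-179.8, 0.2, 77.9]
force: [-0.3, 0.6, 0.1]
gripper_width: 36.8
gripper_force: 0.0
time_s: 3.35
ee_pos: [400.4, 314.5, 160.5]
ee_rot: [-180.0, -0.0, 77.8]
force: [-1.8, 1.1, 4.0]
gripper_width: 3.6
gripper_force: 40.0
```

```bash
python3 -m crank '[{"dx":0,"dy":0,"dz":0.025,"yaw":0},{"dx":0,"dy":0,"dz":0.05,"yaw":0},{"dx":0,"dy":0,"dz":0.05,"yaw":0},{"dx":0,"dy":0,"dz":0.05,"yaw":0},{"dx":0,"dy":0,"dz":0,"yaw":0},{"dx":0,"dy":0,"dz":0,"yaw":0}]'
python3 - <<'E'
from h import *
a=grab('side');b=grab('top')
cv2.imwrite('pics/g1.png',np.hstack([cv2.resize(a[60:260,80:280],(400,400)),cv2.resize(b[120:320,50:250],(400,400))]))
E
```

```text
time_s: 4.1
ee_pos: [400.2, 313.8, 298.9]
ee_rot: [-180.0, 0.1, 77.8]
force: [-0.2, -0.5, -1.4]
gripper_width: 3.3
gripper_force: 40.0
```

View pics/g1.png

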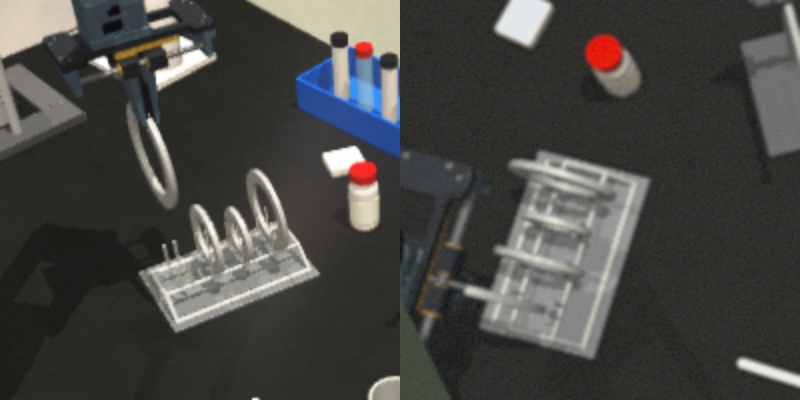

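```bash
python3 -m crank '[{"dx":0.0232,"dy":-0.0503,"dz":0,"yaw":0.715},{"dx":0.0232,"dy":-0.0503,"dz":0,"yaw":0.715},{"dx":0.0232,"dy":-0.0503,"dz":0,"yaw":0.715},{"dx":0.0232,"dy":-0.0503,"dz":0,"yaw":0.715},{"dx":0.0232,"dy":-0.0503,"dz":0,"yaw":0.715},{"dx":0.0232,"dy":-0.0503,"dz":0,"yaw":0.715},{"dx":0.0232,"dy":-0.0503,"dz":0,"yaw":0.715},{"dx":0.0232,"dy":-0.0503,"dz":0,"yaw":0.715},{"dx":0,"dy":0,"dz":-0.033,"yaw":0},{"dx":0,"dy":0,"dz":-0.033,"yaw":0}]'
python3 - <<'E'
from h import *
a=grab('side');b=grab('top')
cv2.imwrite('pics/g2.png',np.hstack([cv2.resize(a[80:280,200:400],(400,400)),cv2.resize(b[80:280,180:380],(400,400))]))
print(telemetry.state()['ee_pos'])
E
```

```text
time_s: 5.45
ee_pos: [548.7, -8.5, 245.0]
ee_rot: [-179.9, -0.0, 106.4]
force: [0.5, 0.2, -1.0]
gripper_width: 3.9
gripper_force: 40.0
[546.62048236  -7.91679002 242.87015247]
```

View pics/g2.png

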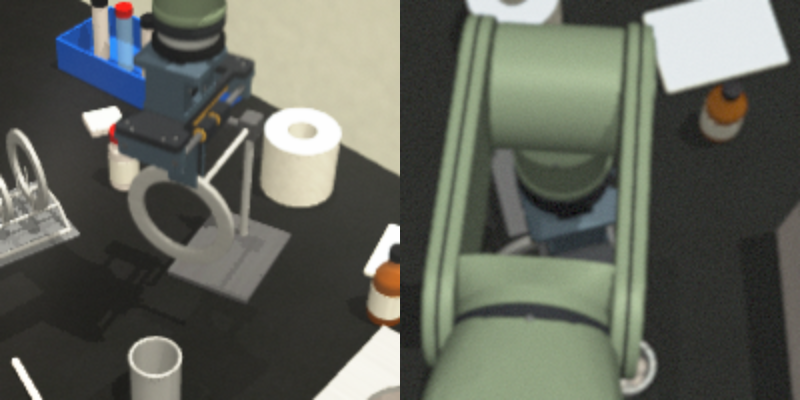

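```bash
python3 -m crank '[{"dx":0.034,"dy":0.0102,"dz":0,"yaw":0},{"dx":0.034,"dy":0.0102,"dz":0,"yaw":0},{"dx":0.034,"dy":0.0102,"dz":0,"yaw":0},{"dx":0.034,"dy":0.0102,"dz":0,"yaw":0},{"dx":0.034,"dy":0.0102,"dz":0,"yaw":0},{"dx":0,"dy":0,"dz":0,"yaw":0}]'
python3 -m crank '[{"dx":0,"dy":0,"dz":-0.01,"yaw":0},{"dx":0,"dy":0,"dz":-0.01,"yaw":0},{"dx":0,"dy":0,"dz":-0.01,"yaw":0},{"dx":0,"dy":0,"dz":-0.001,"yaw":0},{"dx":0,"dy":0,"dz":0,"yaw":0},{"dx":0,"dy":0,"dz":0,"yaw":0}]'
python3 - <<'E'
from h import *
a=grab('side')
cv2.imwrite('pics/g3.png',cv2.resize(a[80:230,220:420],(800,600),interpolation=cv2.INTER_CUBIC))
E
```

```text
time_s: 6.3
ee_pos: [686.2, 33.8, 246.4]
ee_rot: [-180.0, -0.0, 106.5]
force: [-0.8, -0.3, -1.1]
gripper_width: 3.8
gripper_force: 40.0
time_s: 7.05
ee_pos: [685.2, 33.1, 222.7]
ee_rot: [180.0, 0.0, 106.4]
force: [-0.5, 0.1, -0.1]
gripper_width: 3.8
gripper_force: 40.0
```

View pics/g3.png

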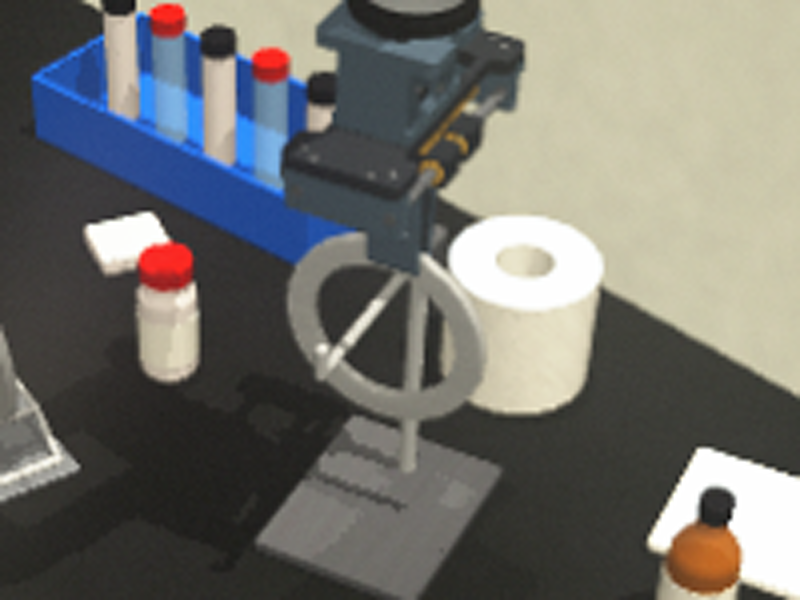

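```bash
python3 -m crank '[{"dx":0,"dy":0,"dz":-0.0025,"yaw":0},{"dx":0,"dy":0,"dz":-0.0025,"yaw":0},{"dx":0,"dy":0,"dz":0,"yaw":0},{"dx":0,"dy":0,"dz":0,"yaw":0}]'
```

```text
time_s: 7.6
ee_pos: [685.0, 33.1, 218.3]
ee_rot: [180.0, 0.0, 106.4]
force: [0.4, 0.0, -1.2]
gripper_width: 3.8
gripper_force: 40.0
```

```bash
python3 -m crank '[{"dx":0,"dy":0,"dz":0,"yaw":0},{"dx":0,"dy":0,"dz":0,"yaw":0},{"dx":0,"dy":0,"dz":0,"yaw":0},{"dx":0,"dy":0,"dz":0,"yaw":0}]' 0.11
python3 -m crank '[{"dx":0,"dy":0,"dz":0.02,"yaw":0},{"dx":0,"dy":0,"dz":0.03,"yaw":0},{"dx":0,"dy":0,"dz":0.05,"yaw":0},{"dx":-0.03,"dy":0,"dz":0.02,"yaw":0}]'
python3 - <<'E'
from h import *
a=grab('side');b=grab('top')
cv2.imwrite('pics/g4.png',np.hstack([cv2.resize(a[100:250,250:400],(400,400)),cv2.resize(b[80:230,180:330],(400,400))]))
E
```

```text
time_s: 8.1
ee_pos: [685.0, 33.1, 218.3]
ee_rot: [180.0, 0.0, 106.4]
force: [-0.3, 0.1, -0.5]
gripper_width: 10.0
gripper_force: 0.0
time_s: 8.6
ee_pos: [662.6, 33.1, 317.7]
ee_rot: [179.7, 0.1, 106.4]
force: [-0.5, -0.5, 0.4]
gripper_width: 10.0
gripper_force: 0.0
```

View pics/g4.png

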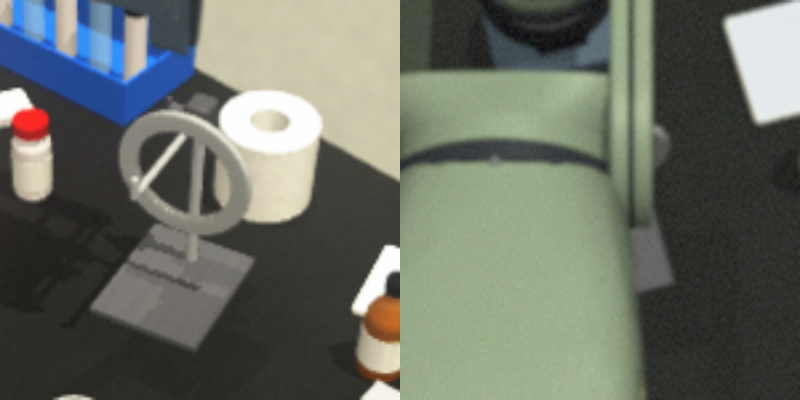

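```bash
python3 -m crank '[{"dx":-0.0196,"dy":0.0393,"dz":0,"yaw":-0.715},{"dx":-0.0196,"dy":0.0393,"dz":0,"yaw":-0.715},{"dx":-0.0196,"dy":0.0393,"dz":0,"yaw":-0.715},{"dx":-0.0196,"dy":0.0393,"dz":0,"yaw":-0.715},{"dx":-0.0196,"dy":0.0393,"dz":0,"yaw":-0.715},{"dx":-0.0196,"dy":0.0393,"dz":0,"yaw":-0.715},{"dx":-0.0196,"dy":0.0393,"dz":0,"yaw":-0.715},{"dx":-0.0196,"dy":0.0393,"dz":0,"yaw":-0.715},{"dx":0,"dy":0,"dz":-0.055,"yaw":0},{"dx":0,"dy":0,"dz":-0.055,"yaw":0}]' 0.4
python3 -m crank '[{"dx":0,"dy":0,"dz":0,"yaw":0},{"dx":0,"dy":0,"dz":0,"yaw":0}]'
```

```text
time_s: 9.95
ee_pos: [535.9, 285.5, 225.4]
ee_rot: [179.9, -0.1, 77.9]
force: [0.9, -0.2, -0.9]
gripper_width: 36.6
gripper_force: 0.0
time_s: 10.2
ee_pos: [536.8, 285.1, 227.9]
ee_rot: [179.9, -0.1, 77.8]
force: [-0.4, 0.4, 0.5]
gripper_width: 36.5
gripper_force: 0.0
```

Down 88 mm, then close, then lift 140 mm.

```bash
python3 -m crank '[{"dx":0,"dy":0,"dz":-0.045,"yaw":0},{"dx":0,"dy":0,"dz":-0.045,"yaw":0},{"dx":0,"dy":0,"dz":-0.02,"yaw":0},{"dx":0,"dy":0,"dz":0,"yaw":0}]'
python3 -m crank '[{"dx":0,"dy":0,"dz":0,"yaw":0},{"dx":0,"dy":0,"dz":0,"yaw":0},{"dx":0,"dy":0,"dz":0,"yaw":0},{"dx":0,"dy":0,"dz":0,"yaw":0},{"dx":0,"dy":0,"dz":0,"yaw":0}]' 0 40
python3 -m crank '[{"dx":0,"dy":0,"dz":0.02,"yaw":0},{"dx":0,"dy":0,"dz":0.04,"yaw":0},{"dx":0,"dy":0,"dz":0.05,"yaw":0},{"dx":0,"dy":0,"dz":0.05,"yaw":0},{"dx":0,"dy":0,"dz":0.03,"yaw":0},{"dx":0,"dy":0,"dz":0,"yaw":0}]'
```

```text
time_s: 10.7
ee_pos: [536.2, 284.8, 138.9]
ee_rot: [180.0, -0.0, 77.8]
force: [-0.5, -0.6, 0.4]
gripper_width: 36.8
gripper_force: 0.0
time_s: 11.32
ee_pos: [535.7, 284.8, 138.8]
ee_rot: [180.0, -0.0, 77.8]
force: [-0.6, 0.2, 2.8]
gripper_width: 3.7
gripper_force: 40.0
time_s: 12.08
ee_pos: [536.5, 285.0, 293.1]
ee_rot: [179.7, -0.2, 77.8]
force: [-0.8, 0.1, -0.7]
gripper_width: 3.9
gripper_force: 40.0
```

```bash
python3 -m crank '[{"dx":0.002,"dy":-0.0458,"dz":0,"yaw":0.715},{"dx":0.002,"dy":-0.0458,"dz":0,"yaw":0.715},{"dx":0.002,"dy":-0.0458,"dz":0,"yaw":0.715},{"dx":0.002,"dy":-0.0458,"dz":0,"yaw":0.715},{"dx":0.002,"dy":-0.0458,"dz":0,"yaw":0.715},{"dx":0.002,"dy":-0.0458,"dz":0,"yaw":0.715},{"dx":0.002,"dy":-0.0458,"dz":0,"yaw":0.715},{"dx":0.002,"dy":-0.0458,"dz":0,"yaw":0.715},{"dx":0,"dy":0,"dz":-0.029,"yaw":0},{"dx":0,"dy":0,"dz":-0.029,"yaw":0}]'
python3 -m crank '[{"dx":0,"dy":0,"dz":0,"yaw":0},{"dx":0,"dy":0,"dz":0,"yaw":0}]'
```

```text
time_s: 13.32
ee_pos: [547.6, -9.2, 242.1]
ee_rot: [-179.9, -0.0, 106.4]
force: [0.1, -0.2, -1.7]
gripper_width: 3.5
gripper_force: 40.0
time_s: 13.58
ee_pos: [548.5, -8.5, 244.1]
ee_rot: [180.0, 0.0, 106.5]
force: [-1.0, -0.2, -0.3]
gripper_width: 3.8
gripper_force: 40.0
```

```bash
python3 -m crank '[{"dx":0.0321,"dy":0.0098,"dz":0,"yaw":0},{"dx":0.0321,"dy":0.0098,"dz":0,"yaw":0},{"dx":0.0321,"dy":0.0098,"dz":0,"yaw":0},{"dx":0.0321,"dy":0.0098,"dz":0,"yaw":0},{"dx":0,"dy":0,"dz":0,"yaw":0},{"dx":0,"dy":0,"dz":-0.01,"yaw":0},{"dx":0,"dy":0,"dz":-0.01,"yaw":0},{"dx":0,"dy":0,"dz":-0.01,"yaw":0},{"dx":0,"dy":0,"dz":0,"yaw":0}]'
python3 -m crank '[{"dx":0,"dy":0,"dz":-0.003,"yaw":0},{"dx":0.006,"dy":0.0018,"dz":0,"yaw":0},{"dx":0.006,"dy":0.0018,"dz":0,"yaw":0},{"dx":0,"dy":0,"dz":0,"yaw":0},{"dx":0,"dy":0,"dz":0,"yaw":0}]'
```

```text
time_s: 14.7
ee_pos: [650.3, 22.7, 219.0]
ee_rot: [-179.9, -0.0, 106.4]
force: [0.4, 0.3, -0.6]
gripper_width: 3.9
gripper_force: 40.0
time_s: 15.32
ee_pos: [660.7, 25.7, 217.4]
ee_rot: [-180.0, -0.0, 106.4]
force: [-0.3, 0.1, -0.8]
gripper_width: 3.8
gripper_force: 40.0
```

```bash
python3 -m crank '[{"dx":0,"dy":0,"dz":0,"yaw":0},{"dx":0,"dy":0,"dz":0,"yaw":0},{"dx":0,"dy":0,"dz":0,"yaw":0},{"dx":0,"dy":0,"dz":0,"yaw":0}]' 0.11
python3 -m crank '[{"dx":0,"dy":0,"dz":0.01,"yaw":0},{"dx":0,"dy":0,"dz":0.02,"yaw":0},{"dx":0,"dy":0,"dz":0.04,"yaw":0},{"dx":0,"dy":0,"dz":0.05,"yaw":0},{"dx":0,"dy":0,"dz":0,"yaw":0}]'
python3 - <<'E'
from h import *
grab('side','h2.png')
# expected ring points
e=np.array([587,3,200.]);u=np.array([.958,.286,0]);w=np.array([-u[1],u[0],0])
im=cv2.imread('pics/h2.png')
th=np.linspace(0,2*np.pi,90)
for d,R,r in((102,70,50),(77,60,41)):
    P=[e+u*(d-4)+[0,0,4-r]+R*(np.cos(k)*w+np.sin(k)*np.array([0,0,1])) for k in th]
    for q in proj('side',P): im[int(q[1]+.5),int(q[0]+.5)]=(0,0,255)
a=im[100:240,250:390]
cv2.imwrite('pics/h2z.png',cv2.resize(a,(560,560),interpolation=cv2.INTER_NEAREST))
E
```

```text
time_s: 15.82
ee_pos: [660.7, 25.7, 217.6]
ee_rot: [180.0, 0.0, 106.4]
force: [0.5, -0.3, -0.1]
gripper_width: 10.2
gripper_force: 0.0
time_s: 16.45
ee_pos: [662.3, 25.8, 319.0]
ee_rot: [179.5, 0.1, 106.4]
force: [0.2, -0.2, -0.1]
gripper_width: 9.8
gripper_force: 0.0
```

View pics/h2z.png

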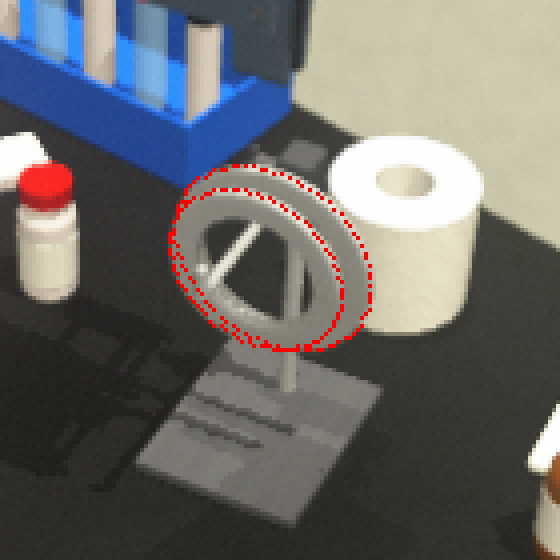

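```bash
python3 -m crank '[{"dx":-0.03,"dy":0.0386,"dz":0,"yaw":-0.635},{"dx":-0.03,"dy":0.0386,"dz":0,"yaw":-0.635},{"dx":-0.03,"dy":0.0386,"dz":0,"yaw":-0.635},{"dx":-0.03,"dy":0.0386,"dz":0,"yaw":-0.635},{"dx":-0.03,"dy":0.0386,"dz":0,"yaw":-0.635},{"dx":-0.03,"dy":0.0386,"dz":0,"yaw":-0.635},{"dx":-0.03,"dy":0.0386,"dz":0,"yaw":-0.635},{"dx":-0.03,"dy":0.0386,"dz":0,"yaw":-0.635},{"dx":-0.03,"dy":0.0386,"dz":0,"yaw":-0.635},{"dx":0,"dy":0,"dz":-0.06,"yaw":0}]' 0.4
python3 -m crank '[{"dx":0,"dy":0,"dz":-0.06,"yaw":0},{"dx":0,"dy":0,"dz":-0.03,"yaw":0},{"dx":0,"dy":0,"dz":0,"yaw":0},{"dx":0,"dy":0,"dz":0,"yaw":0}]'
```

```text
time_s: 17.75
ee_pos: [444.7, 306.5, 267.5]
ee_rot: [179.7, -0.3, 78.1]
force: [-0.2, -0.5, -1.4]
gripper_width: 36.6
gripper_force: 0.0
time_s: 18.25
ee_pos: [445.2, 303.9, 194.3]
ee_rot: [179.9, -0.1, 77.9]
force: [-0.8, -0.3, 0.2]
gripper_width: 36.2
gripper_force: 0.0
```

Down 75 mm to 119.5, close, then lift 152 mm.

```bash
python3 -m crank '[{"dx":0,"dy":0,"dz":-0.045,"yaw":0},{"dx":0,"dy":0,"dz":-0.029,"yaw":0},{"dx":0,"dy":0,"dz":-0.019,"yaw":0},{"dx":0,"dy":0,"dz":0,"yaw":0}]'
python3 -m crank '[{"dx":0,"dy":0,"dz":0,"yaw":0},{"dx":0,"dy":0,"dz":0,"yaw":0},{"dx":0,"dy":0,"dz":0,"yaw":0},{"dx":0,"dy":0,"dz":0,"yaw":0},{"dx":0,"dy":0,"dz":0,"yaw":0}]' 0 40
python3 -m crank '[{"dx":0,"dy":0,"dz":0.02,"yaw":0},{"dx":0,"dy":0,"dz":0.04,"yaw":0},{"dx":0,"dy":0,"dz":0.05,"yaw":0},{"dx":0,"dy":0,"dz":0.05,"yaw":0},{"dx":0,"dy":0,"dz":0.04,"yaw":0},{"dx":0,"dy":0,"dz":0,"yaw":0}]'
```

```text
time_s: 18.75
ee_pos: [444.8, 303.6, 119.1]
ee_rot: [-180.0, 0.0, 77.9]
force: [-0.3, 0.1, 0.6]
gripper_width: 36.4
gripper_force: 0.0
time_s: 19.38
ee_pos: [444.7, 303.8, 119.5]
ee_rot: [180.0, -0.0, 77.9]
force: [-0.6, 0.2, 3.6]
gripper_width: 3.8
gripper_force: 40.0
time_s: 20.12
ee_pos: [445.7, 304.3, 281.3]
ee_rot: [179.8, -0.2, 77.9]
force: [-0.4, 0.5, -0.9]
gripper_width: 4.0
gripper_force: 40.0
```

```bash
python3 -m crank '[{"dx":0.0162,"dy":-0.0488,"dz":0,"yaw":0.715},{"dx":0.0162,"dy":-0.0488,"dz":0,"yaw":0.715},{"dx":0.0162,"dy":-0.0488,"dz":0,"yaw":0.715},{"dx":0.0162,"dy":-0.0488,"dz":0,"yaw":0.715},{"dx":0.0162,"dy":-0.0488,"dz":0,"yaw":0.715},{"dx":0.0162,"dy":-0.0488,"dz":0,"yaw":0.715},{"dx":0.0162,"dy":-0.0488,"dz":0,"yaw":0.715},{"dx":0.0162,"dy":-0.0488,"dz":0,"yaw":0.715},{"dx":0,"dy":0,"dz":-0.022,"yaw":0},{"dx":0,"dy":0,"dz":-0.022,"yaw":0}]'
python3 -m crank '[{"dx":0,"dy":0,"dz":0,"yaw":0},{"dx":0,"dy":0,"dz":0,"yaw":0}]'
```

```text
time_s: 21.38
ee_pos: [547.6, -9.4, 241.3]
ee_rot: [-179.8, -0.1, 106.4]
force: [0.5, -0.2, -0.9]
gripper_width: 3.3
gripper_force: 40.0
time_s: 21.62
ee_pos: [548.3, -8.6, 243.6]
ee_rot: [-180.0, -0.0, 106.5]
force: [-0.1, 0.2, -0.0]
gripper_width: 3.7
gripper_force: 40.0
```

```bash
python3 -m crank '[{"dx":0.033,"dy":0.0102,"dz":0,"yaw":0},{"dx":0.033,"dy":0.0102,"dz":0,"yaw":0},{"dx":0.033,"dy":0.0102,"dz":0,"yaw":0},{"dx":0,"dy":0,"dz":0,"yaw":0},{"dx":0,"dy":0,"dz":-0.01,"yaw":0},{"dx":0,"dy":0,"dz":-0.01,"yaw":0},{"dx":0,"dy":0,"dz":-0.01,"yaw":0},{"dx":0,"dy":0,"dz":0,"yaw":0}]'
python3 -m crank '[{"dx":0,"dy":0,"dz":-0.0035,"yaw":0},{"dx":0.006,"dy":0.0018,"dz":0,"yaw":0},{"dx":0.006,"dy":0.0018,"dz":0,"yaw":0},{"dx":0,"dy":0,"dz":0,"yaw":0},{"dx":0,"dy":0,"dz":0,"yaw":0}]'
```

```text
time_s: 22.62
ee_pos: [626.8, 15.6, 219.0]
ee_rot: [-179.9, -0.0, 106.5]
force: [0.1, 1.1, -0.3]
gripper_width: 3.7
gripper_force: 40.0
time_s: 23.25
ee_pos: [637.2, 18.7, 217.1]
ee_rot: [-180.0, -0.0, 106.5]
force: [0.2, -0.2, -0.4]
gripper_width: 3.8
gripper_force: 40.0
```

```bash
python3 -m crank '[{"dx":0,"dy":0,"dz":-0.001,"yaw":0},{"dx":0,"dy":0,"dz":0,"yaw":0}]'; python3 -m crank '[{"dx":0,"dy":0,"dz":0,"yaw":0},{"dx":0,"dy":0,"dz":0,"yaw":0},{"dx":0,"dy":0,"dz":0,"yaw":0},{"dx":0,"dy":0,"dz":0,"yaw":0}]' 0.11
python3 -m crank '[{"dx":0,"dy":0,"dz":0.01,"yaw":0},{"dx":0,"dy":0,"dz":0.02,"yaw":0},{"dx":0,"dy":0,"dz":0.04,"yaw":0},{"dx":0,"dy":0,"dz":0.05,"yaw":0},{"dx":0,"dy":0,"dz":0,"yaw":0}]'
python3 -m crank '[{"dx":-0.0203,"dy":0.0383,"dz":0,"yaw":-0.635},{"dx":-0.0203,"dy":0.0383,"dz":0,"yaw":-0.635},{"dx":-0.0203,"dy":0.0383,"dz":0,"yaw":-0.635},{"dx":-0.0203,"dy":0.0383,"dz":0,"yaw":-0.635},{"dx":-0.0203,"dy":0.0383,"dz":0,"yaw":-0.635},{"dx":-0.0203,"dy":0.0383,"dz":0,"yaw":-0.635},{"dx":-0.0203,"dy":0.0383,"dz":0,"yaw":-0.635},{"dx":-0.0203,"dy":0.0383,"dz":0,"yaw":-0.635},{"dx":-0.0203,"dy":0.0383,"dz":0,"yaw":-0.635},{"dx":0,"dy":0,"dz":-0.06,"yaw":0}]' 0.4
python3 -m crank '[{"dx":0,"dy":0,"dz":-0.06,"yaw":0},{"dx":0,"dy":0,"dz":-0.06,"yaw":0},{"dx":0,"dy":0,"dz":0,"yaw":0},{"dx":0,"dy":0,"dz":0,"yaw":0}]'
```

```text
time_s: 23.5
ee_pos: [637.0, 18.7, 216.2]
ee_rot: [-180.0, -0.0, 106.5]
force: [1.0, 0.7, 0.0]
gripper_width: 3.7
gripper_force: 40.0
time_s: 24.0
ee_pos: [637.2, 18.7, 216.3]
ee_rot: [180.0, 0.0, 106.5]
force: [0.1, 0.4, -0.2]
gripper_width: 10.2
gripper_force: 0.0
time_s: 24.62
ee_pos: [638.8, 18.7, 317.6]
ee_rot: [179.5, 0.1, 106.5]
force: [-0.3, 0.4, 0.3]
gripper_width: 10.0
gripper_force: 0.0
time_s: 25.88
ee_pos: [491.8, 297.5, 267.2]
ee_rot: [179.6, -0.4, 78.1]
force: [0.4, -0.1, -0.1]
gripper_width: 36.7
gripper_force: 0.0
time_s: 26.38
ee_pos: [492.1, 295.0, 170.1]
ee_rot: [179.9, -0.1, 77.9]
force: [0.2, -0.1, 0.6]
gripper_width: 36.4
gripper_force: 0.0
```

```bash
cat > chk.py <<'E'
from h import *
import sys
im=grab('side','h%s.png'%sys.argv[1]);b=cv2.imread('pics/h2.png')
e=np.array([587,3,200.]);u=np.array([.958,.286,0]);w=np.array([-u[1],u[0],0])
th=np.linspace(0,2*np.pi,90)
def band(d,rad,r): return np.array([e+u*(d-4)+[0,0,4-r]+rad*(np.cos(k)*w+np.sin(k)*np.array([0,0,1])) for k in th])
for d,R,r in((102,70,50),(77,60,41),(52,50,32),(27,40,23)):
    for off in (-6,0,6):
        f=lambda rad,I:np.mean([I[int(y+.5),int(x+.5)].mean() for x,y in proj('side',band(d,rad,r)+[0,0,off])])
        print(R,off,*(round(float(f(q,im)),0) for q in(r-4,(R+r)/2,R+4)),'before',round(float(f((R+r)/2,b))))
E
python3 chk.py 3
python3 -m crank '[{"dx":0,"dy":0,"dz":-0.043,"yaw":0},{"dx":0,"dy":0,"dz":-0.026,"yaw":0},{"dx":0,"dy":0,"dz":-0.017,"yaw":0},{"dx":0,"dy":0,"dz":0,"yaw":0}]'
```

```text
70 -6 157.0 141.0 143.0 before 135
70 0 152.0 139.0 126.0 before 135
70 6 132.0 151.0 126.0 before 146
60 -6 163.0 137.0 141.0 before 127
60 0 165.0 137.0 123.0 before 130
60 6 142.0 153.0 119.0 before 147
50 -6 116.0 131.0 129.0 before 102
50 0 119.0 133.0 110.0 before 114
50 6 127.0 155.0 115.0 before 123
40 -6 134.0 101.0 88.0 before 88
40 0 140.0 113.0 91.0 before 86
40 6 128.0 116.0 98.0 before 90
time_s: 26.92
ee_pos: [491.4, 294.6, 100.0]
ee_rot: [180.0, -0.0, 77.9]
force: [-0.6, 0.2, 1.0]
gripper_width: 37.0
gripper_force: 0.0
```

```bash
python3 -m crank '[{"dx":0,"dy":0,"dz":0,"yaw":0},{"dx":0,"dy":0,"dz":0,"yaw":0},{"dx":0,"dy":0,"dz":0,"yaw":0},{"dx":0,"dy":0,"dz":0,"yaw":0},{"dx":0,"dy":0,"dz":0,"yaw":0}]' 0 40
python3 -m crank '[{"dx":0,"dy":0,"dz":0.02,"yaw":0},{"dx":0,"dy":0,"dz":0.04,"yaw":0},{"dx":0,"dy":0,"dz":0.05,"yaw":0},{"dx":0,"dy":0,"dz":0.05,"yaw":0},{"dx":0,"dy":0,"dz":0.04,"yaw":0},{"dx":0,"dy":0,"dz":0,"yaw":0}]'
```

```text
time_s: 27.55
ee_pos: [491.1, 294.6, 99.9]
ee_rot: [180.0, -0.0, 77.9]
force: [-1.0, -0.1, 2.1]
gripper_width: 4.2
gripper_force: 40.0
time_s: 28.3
ee_pos: [492.3, 295.1, 263.0]
ee_rot: [179.7, -0.3, 77.9]
force: [0.1, -0.6, 0.3]
gripper_width: 3.6
gripper_force: 40.0
```

```bash
python3 -m crank '[{"dx":0.009,"dy":-0.0474,"dz":0,"yaw":0.715},{"dx":0.009,"dy":-0.0474,"dz":0,"yaw":0.715},{"dx":0.009,"dy":-0.0474,"dz":0,"yaw":0.715},{"dx":0.009,"dy":-0.0474,"dz":0,"yaw":0.715},{"dx":0.009,"dy":-0.0474,"dz":0,"yaw":0.715},{"dx":0.009,"dy":-0.0474,"dz":0,"yaw":0.715},{"dx":0.009,"dy":-0.0474,"dz":0,"yaw":0.715},{"dx":0.009,"dy":-0.0474,"dz":0,"yaw":0.715},{"dx":0,"dy":0,"dz":-0.0225,"yaw":0},{"dx":0,"dy":0,"dz":0,"yaw":0}]'
python3 -m crank '[{"dx":0,"dy":0,"dz":0,"yaw":0},{"dx":0,"dy":0,"dz":0,"yaw":0}]'
```

```text
time_s: 29.55
ee_pos: [547.0, -9.3, 239.1]
ee_rot: [-179.7, -0.1, 106.4]
force: [0.2, 0.3, -0.2]
gripper_width: 4.0
gripper_force: 40.0
time_s: 29.8
ee_pos: [548.8, -8.4, 241.9]
ee_rot: [180.0, 0.0, 106.5]
force: [-0.0, -0.2, -0.7]
gripper_width: 3.7
gripper_force: 40.0
```

```bash
python3 -m crank '[{"dx":0.02,"dy":0.0063,"dz":0,"yaw":0},{"dx":0.02,"dy":0.0063,"dz":0,"yaw":0},{"dx":0.02,"dy":0.0063,"dz":0,"yaw":0},{"dx":0.0205,"dy":0.0063,"dz":0,"yaw":0},{"dx":0,"dy":0,"dz":0,"yaw":0},{"dx":0,"dy":0,"dz":-0.01,"yaw":0},{"dx":0,"dy":0,"dz":-0.01,"yaw":0},{"dx":0,"dy":0,"dz":-0.01,"yaw":0},{"dx":0,"dy":0,"dz":0,"yaw":0}]'
python3 -m crank '[{"dx":0,"dy":0,"dz":-0.0025,"yaw":0},{"dx":0,"dy":0,"dz":0,"yaw":0},{"dx":0,"dy":0,"dz":0,"yaw":0}]'
```

```text
time_s: 30.92
ee_pos: [612.6, 11.1, 217.0]
ee_rot: [-180.0, -0.0, 106.5]
force: [-0.5, 0.1, -0.7]
gripper_width: 3.3
gripper_force: 40.0
time_s: 31.3
ee_pos: [613.0, 11.2, 216.3]
ee_rot: [180.0, 0.0, 106.5]
force: [-2.4, -1.0, 4.9]
gripper_width: 3.6
gripper_force: 40.0
```

```bash
python3 -m crank '[{"dx":0,"dy":0,"dz":0,"yaw":0},{"dx":0,"dy":0,"dz":0,"yaw":0},{"dx":0,"dy":0,"dz":0,"yaw":0},{"dx":0,"dy":0,"dz":0,"yaw":0}]' 0.1
python3 -m crank '[{"dx":0,"dy":0,"dz":0.005,"yaw":0},{"dx":0,"dy":0,"dz":0.01,"yaw":0},{"dx":0,"dy":0,"dz":0.015,"yaw":0},{"dx":0,"dy":0,"dz":0.04,"yaw":0},{"dx":0,"dy":0,"dz":0.05,"yaw":0},{"dx":0,"dy":0,"dz":0,"yaw":0}]'
python3 -m crank '[{"dx":-0.06,"dy":0.06,"dz":0.03,"yaw":0},{"dx":-0.05,"dy":0.06,"dz":0,"yaw":0},{"dx":-0.05,"dy":0.06,"dz":0,"yaw":0},{"dx":0,"dy":0.06,"dz":0,"yaw":0},{"dx":0,"dy":0,"dz":0,"yaw":0}]' 1
python3 chk.py 4
python3 - <<'E'
from h import *
a=cv2.imread('pics/h4.png');b=grab('top','t4.png')
cv2.imwrite('pics/v12.png',np.hstack([cv2.resize(a[110:230,260:380],(400,400),interpolation=cv2.INTER_CUBIC),cv2.resize(b[160:360,240:440],(400,400))]))
E
```

```text
time_s: 31.8
ee_pos: [613.0, 11.2, 215.2]
ee_rot: [-180.0, -0.0, 106.5]
force: [0.5, -0.1, 1.1]
gripper_width: 9.1
gripper_force: 0.0
time_s: 32.55
ee_pos: [614.6, 11.2, 316.3]
ee_rot: [179.5, 0.1, 106.5]
force: [-0.1, -0.4, 0.1]
gripper_width: 9.4
gripper_force: 0.0
time_s: 33.17
ee_pos: [490.4, 199.4, 331.9]
ee_rot: [-180.0, -0.0, 106.8]
force: [-0.4, -0.8, -0.5]
gripper_width: 56.2
gripper_force: 0.0
70 -6 160.0 143.0 144.0 before 135
70 0 160.0 140.0 126.0 before 135
70 6 144.0 151.0 126.0 before 146
60 -6 166.0 138.0 143.0 before 127
60 0 167.0 137.0 125.0 before 130
60 6 149.0 153.0 120.0 before 147
50 -6 160.0 138.0 143.0 before 102
50 0 151.0 136.0 122.0 before 114
50 6 149.0 154.0 119.0 before 123
40 -6 135.0 128.0 125.0 before 88
40 0 143.0 132.0 106.0 before 86
40 6 133.0 157.0 110.0 before 90
```

View pics/v12.png

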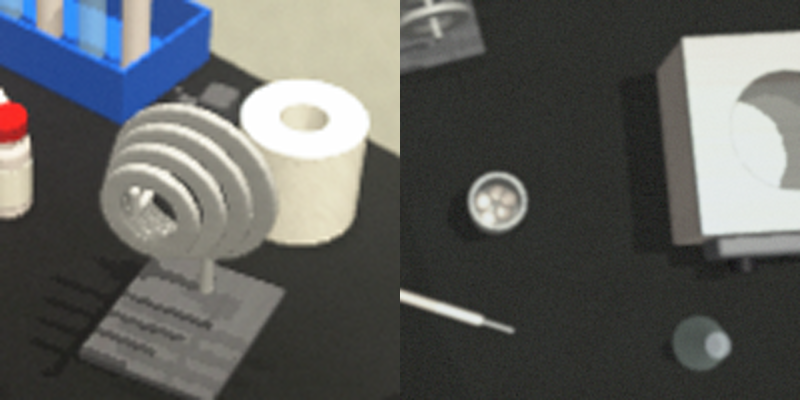

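All four rings hang in the right order. At about (289,261) px the beaker looks slightly moved, so I'll measure it again.

```bash
cat > bk.py <<'E'
from h import *
def fit(n,im,c,rad):
    x0,y0=int(c[0]-rad),int(c[1]-rad)
    g=cv2.cvtColor(im,cv2.COLOR_BGR2GRAY)[y0:y0+2*rad,x0:x0+2*rad]
    m=(g>85).astype(np.uint8)
    k,l,s,ce=cv2.connectedComponentsWithStats(m)
    i=1+np.argmax(s[1:,4]); ct=max(cv2.findContours((l==i).astype(np.uint8),0,1)[0],key=cv2.contourArea)
    h=cv2.convexHull(ct).reshape(-1,2)+[x0,y0]
    return h,s[i]+np.array([x0,y0,0,0,0])
if __name__=='__main__':
    for f in ('t0','t4'):
        h,s=fit('top',cv2.imread(f'pics/{f}.png'),(291,262),26)
        e=cv2.fitEllipse(h.astype(np.float32)); print(f,s,np.round(e[0],1),np.round(e[1],1),onz('top',e[0],78).round(1))
    for f in ('s0','h4'):
        h,s=fit('side',cv2.imread(f'pics/{f}.png'),(278,268),30); print(f,s)
    print(proj('top',[[433.5,-75,80],[433.5,-75,0]]))
E
python3 bk.py
```

```text
t0 [278 247  31  31 725] [292.7 262.1] [30.4 30.6] [435.9 -72.7  78. ]
t4 [274 246  30  30 722] [288.3 260.3] [30.4 30.6] [439.6 -63.   78. ]
s0 [264 248  27  42 953]
h4 [262 245  28  41 950]
[[293.77213581 263.16569336]
 [292.2730558  266.92725808]]
```

```bash
python3 -m crank '[{"dx":0,"dy":-0.06,"dz":0,"yaw":-0.825},{"dx":0,"dy":-0.06,"dz":0,"yaw":-0.825},{"dx":0,"dy":-0.06,"dz":0,"yaw":-0.825},{"dx":0,"dy":-0.06,"dz":0,"yaw":-0.825},{"dx":0,"dy":-0.05,"dz":-0.04,"yaw":0},{"dx":0,"dy":0,"dz":-0.05,"yaw":0},{"dx":0,"dy":0,"dz":-0.05,"yaw":0},{"dx":0,"dy":0,"dz":0,"yaw":0},{"dx":0,"dy":0,"dz":0,"yaw":0}]' 1 10
```

```text
time_s: 34.4
ee_pos: [492.2, -35.8, 221.8]
ee_rot: [179.9, 0.0, 89.9]
force: [-0.3, 0.5, -0.1]
gripper_width: 91.3
gripper_force: 0.0
```

```bash
python3 -m crank '[{"dx":-0.0344,"dy":-0.0184,"dz":0,"yaw":0},{"dx":-0.0344,"dy":-0.0185,"dz":0,"yaw":0},{"dx":0,"dy":0,"dz":-0.05,"yaw":0},{"dx":0,"dy":0,"dz":-0.05,"yaw":0},{"dx":0,"dy":0,"dz":-0.03,"yaw":0},{"dx":0,"dy":0,"dz":0,"yaw":0},{"dx":0,"dy":0,"dz":0,"yaw":0}]'
python3 -m crank '[{"dx":0,"dy":0,"dz":-0.03,"yaw":0},{"dx":0,"dy":0,"dz":-0.03,"yaw":0},{"dx":0,"dy":0,"dz":-0.03,"yaw":0},{"dx":0,"dy":0,"dz":0,"yaw":0},{"dx":0,"dy":0,"dz":0,"yaw":0}]'
python3 -m crank '[{"dx":0,"dy":0,"dz":0,"yaw":0},{"dx":0,"dy":0,"dz":0,"yaw":0},{"dx":0,"dy":0,"dz":0,"yaw":0},{"dx":0,"dy":0,"dz":0,"yaw":0},{"dx":0,"dy":0,"dz":0,"yaw":0}]' 0 10
```

```text
time_s: 35.28
ee_pos: [438.1, -64.9, 118.2]
ee_rot: [179.8, 0.0, 90.0]
force: [-0.2, -0.1, -0.1]
gripper_width: 91.1
gripper_force: 0.0
time_s: 35.9
ee_pos: [437.8, -64.8, 45.8]
ee_rot: [179.8, 0.0, 90.0]
force: [-0.6, -0.5, 0.7]
gripper_width: 91.0
gripper_force: 0.0
time_s: 36.52
ee_pos: [436.9, -64.7, 44.7]
ee_rot: [179.9, 0.0, 90.0]
force: [1.0, 0.0, 3.3]
gripper_width: 59.4
gripper_force: 10.0
```

```bash
python3 -m crank '[{"dx":0,"dy":0,"dz":0.0225,"yaw":0},{"dx":0,"dy":0,"dz":0.05,"yaw":0},{"dx":0,"dy":0,"dz":0.05,"yaw":0},{"dx":0,"dy":0,"dz":0.05,"yaw":0},{"dx":0,"dy":0,"dz":0.04,"yaw":0},{"dx":0,"dy":0,"dz":0,"yaw":0},{"dx":0,"dy":0,"dz":0,"yaw":0}]'
python3 -m crank '[{"dx":0.012,"dy":-0.0479,"dz":0,"yaw":0},{"dx":0.012,"dy":-0.0479,"dz":0,"yaw":0},{"dx":0.012,"dy":-0.0479,"dz":0,"yaw":0},{"dx":0.012,"dy":-0.0479,"dz":0,"yaw":0},{"dx":0.012,"dy":-0.0479,"dz":0,"yaw":0},{"dx":0.012,"dy":-0.0479,"dz":0,"yaw":0},{"dx":0.012,"dy":-0.0479,"dz":0,"yaw":0},{"dx":0.012,"dy":-0.0479,"dz":0,"yaw":0},{"dx":0,"dy":0,"dz":0,"yaw":0},{"dx":0,"dy":0,"dz":0,"yaw":0}]'
```

```text
time_s: 37.4
ee_pos: [435.1, -64.4, 212.8]
ee_rot: [-179.8, -0.0, 90.0]
force: [-0.0, 0.1, -2.6]
gripper_width: 59.4
gripper_force: 10.0
time_s: 38.65
ee_pos: [512.3, -370.2, 212.2]
ee_rot: [-179.8, -0.2, 90.0]
force: [-0.0, 0.0, -1.3]
gripper_width: 59.8
gripper_force: 10.0
```

```bash
python3 -m crank '[{"dx":0,"dy":0,"dz":-0.0233,"yaw":0},{"dx":0,"dy":0,"dz":-0.0233,"yaw":0},{"dx":0,"dy":0,"dz":0,"yaw":0},{"dx":0,"dy":0,"dz":0,"yaw":0}]'
python3 -m crank '[{"dx":0,"dy":0.012,"dz":0,"yaw":0},{"dx":0,"dy":0.012,"dz":0,"yaw":0},{"dx":0,"dy":0.012,"dz":0,"yaw":0},{"dx":0,"dy":0.012,"dz":0,"yaw":0},{"dx":0,"dy":0.012,"dz":0,"yaw":0},{"dx":0,"dy":0,"dz":0,"yaw":0}]'
```

```text
time_s: 39.15
ee_pos: [513.3, -370.6, 177.7]
ee_rot: [180.0, 0.0, 90.0]
force: [0.3, -0.8, -0.3]
gripper_width: 59.5
gripper_force: 10.0
time_s: 39.9
ee_pos: [513.5, -322.8, 177.6]
ee_rot: [179.9, 0.0, 90.0]
force: [0.1, -2.2, -0.2]
gripper_width: 58.6
gripper_force: 10.0
```

```bash
python3 -m crank '[{"dx":0,"dy":0.0112,"dz":0,"yaw":0},{"dx":0,"dy":0.0112,"dz":0,"yaw":0},{"dx":0,"dy":0.0112,"dz":0,"yaw":0},{"dx":0,"dy":0.0112,"dz":0,"yaw":0},{"dx":0,"dy":0,"dz":0,"yaw":0}]'
python3 - <<'E'
from h import *
a=grab('side','p1.png')
cv2.imwrite('pics/v13.png',cv2.resize(a[150:360,300:520],(800,764))[:600])
E
```

```text
time_s: 40.52
ee_pos: [512.6, -285.5, 176.5]
ee_rot: [-179.9, -0.1, 90.0]
force: [0.3, -0.6, -0.9]
gripper_width: 58.5
gripper_force: 10.0
```

View pics/v13.png

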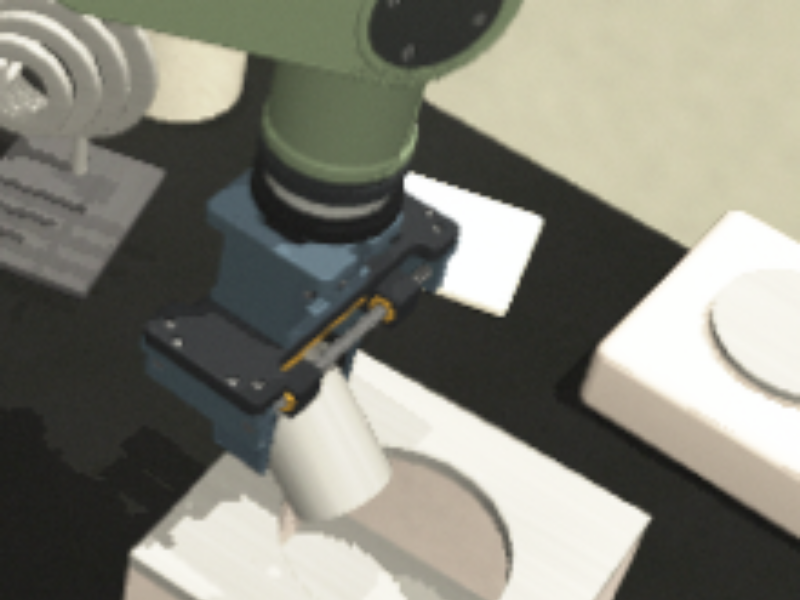

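```bash
python3 -m crank '[{"dx":0,"dy":0,"dz":0.028,"yaw":0},{"dx":0,"dy":-0.05,"dz":0,"yaw":0},{"dx":0,"dy":-0.05,"dz":0,"yaw":0},{"dx":0,"dy":-0.05,"dz":0,"yaw":0},{"dx":0,"dy":-0.05,"dz":0,"yaw":0},{"dx":0,"dy":0,"dz":0,"yaw":0},{"dx":0,"dy":0,"dz":0,"yaw":0}]'
python3 -m crank '[{"dx":0,"dy":0.01,"dz":-0.012,"yaw":0},{"dx":0,"dy":0.01,"dz":-0.008,"yaw":0},{"dx":0,"dy":0.01,"dz":-0.008,"yaw":0},{"dx":0,"dy":0,"dz":0,"yaw":0}]'
```

```text
time_s: 41.45
ee_pos: [512.5, -446.1, 198.3]
ee_rot: [-179.9, -0.2, 90.0]
force: [0.4, 1.2, -1.8]
gripper_width: 58.1
gripper_force: 10.0
time_s: 41.95
ee_pos: [513.2, -421.5, 177.5]
ee_rot: [180.0, -0.1, 90.1]
force: [0.4, 1.5, 2.2]
gripper_width: 58.7
gripper_force: 10.0
```

```bash
python3 -m crank '[{"dx":0,"dy":0.0107,"dz":-0.007,"yaw":0},{"dx":0,"dy":0.0107,"dz":-0.007,"yaw":0},{"dx":0,"dy":0.0107,"dz":-0.007,"yaw":0},{"dx":0,"dy":0,"dz":0,"yaw":0}]'
python3 -m crank '[{"dx":0,"dy":0.004,"dz":-0.008,"yaw":0},{"dx":0,"dy":0,"dz":-0.008,"yaw":0},{"dx":0,"dy":0,"dz":0,"yaw":0},{"dx":0,"dy":0,"dz":0,"yaw":0}]'
python3 - <<'E'
from h import *
a=grab('side','p2.png');b=grab('top','p2t.png')
cv2.imwrite('pics/p2z.png',np.hstack([cv2.resize(a[230:380,330:480],(400,400)),cv2.resize(b[150:300,360:510],(400,400))]))
E
```

```text
time_s: 42.45
ee_pos: [512.7, -396.1, 159.2]
ee_rot: [-179.9, -0.1, 90.0]
force: [0.7, -0.0, -0.3]
gripper_width: 58.7
gripper_force: 10.0
time_s: 42.95
ee_pos: [512.8, -394.7, 146.8]
ee_rot: [-180.0, -0.0, 90.0]
force: [-0.7, 0.0, -1.4]
gripper_width: 58.3
gripper_force: 10.0
```

View pics/p2z.png

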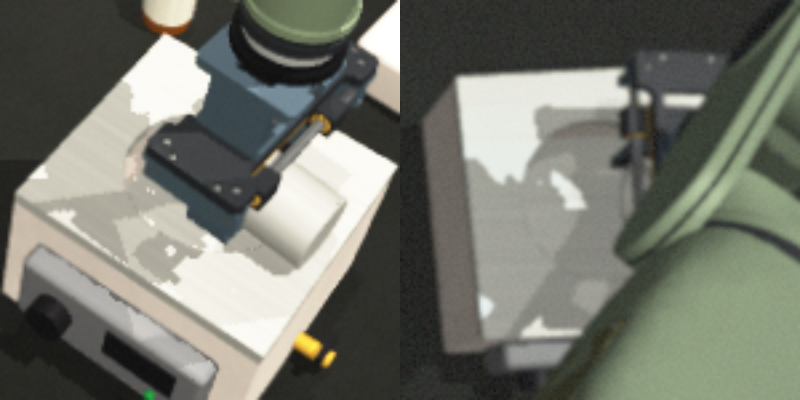

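The beaker lies past horizontal with its bottom on the plate and its mouth over the opening. I'll tilt it further and hold.

```bash
python3 -m crank '[{"dx":0,"dy":0.004,"dz":-0.006,"yaw":0},{"dx":0,"dy":0.004,"dz":-0.006,"yaw":0},{"dx":0,"dy":0,"dz":-0.006,"yaw":0},{"dx":0,"dy":0,"dz":0,"yaw":0},{"dx":0,"dy":0,"dz":0,"yaw":0},{"dx":0,"dy":0,"dz":0,"yaw":0},{"dx":0,"dy":0,"dz":0,"yaw":0},{"dx":0,"dy":0,"dz":0,"yaw":0},{"dx":0,"dy":0,"dz":0,"yaw":0},{"dx":0,"dy":0,"dz":0,"yaw":0}]'
python3 -m crank '[{"dx":0.008,"dy":0,"dz":0.025,"yaw":0},{"dx":-0.016,"dy":0,"dz":0,"yaw":0},{"dx":0.016,"dy":0,"dz":0,"yaw":0},{"dx":-0.016,"dy":0.01,"dz":0,"yaw":0},{"dx":0.008,"dy":-0.01,"dz":0,"yaw":0},{"dx":0,"dy":0,"dz":0,"yaw":0},{"dx":0,"dy":0,"dz":0,"yaw":0},{"dx":0,"dy":0,"dz":0,"yaw":0},{"dx":0,"dy":0,"dz":0,"yaw":0}]'
```

```text
time_s: 44.3
ee_pos: [513.0, -388.1, 133.0]
ee_rot: [-180.0, 0.0, 90.0]
force: [0.3, 1.5, 1.8]
gripper_width: 58.3
gripper_force: 10.0
time_s: 45.42
ee_pos: [513.2, -388.0, 153.0]
ee_rot: [180.0, 0.0, 90.0]
force: [-1.7, 0.6, -0.4]
gripper_width: 58.2
gripper_force: 10.0
```

```bash
python3 -m crank '[{"dx":0,"dy":0,"dz":0.051,"yaw":0},{"dx":0,"dy":0,"dz":0.051,"yaw":0},{"dx":-0.0114,"dy":0.045,"dz":0,"yaw":0},{"dx":-0.0114,"dy":0.045,"dz":0,"yaw":0},{"dx":-0.0114,"dy":0.045,"dz":0,"yaw":0},{"dx":-0.0114,"dy":0.045,"dz":0,"yaw":0},{"dx":-0.0114,"dy":0.045,"dz":0,"yaw":0},{"dx":-0.0114,"dy":0.045,"dz":0,"yaw":0},{"dx":-0.0114,"dy":0.045,"dz":0,"yaw":0},{"dx":-0.0114,"dy":0.045,"dz":0,"yaw":0}]'
python3 -m crank '[{"dx":0,"dy":0,"dz":-0.05,"yaw":0},{"dx":0,"dy":0,"dz":-0.05,"yaw":0},{"dx":0,"dy":0,"dz":-0.05,"yaw":0},{"dx":0,"dy":0,"dz":-0.05,"yaw":0},{"dx":0,"dy":0,"dz":-0.03,"yaw":0},{"dx":0,"dy":0,"dz":0,"yaw":0},{"dx":0,"dy":0,"dz":0,"yaw":0}]'
python3 - <<'E'
from h import *
a=grab('top','b1.png'); i=cv2.imread('pics/t0.png')
# balls: bright blobs on the tank floor / anything new on the bench or plate
grab('side','b1s.png')
s=telemetry.state();print(s['ee_pos'],s['force'])
E
```

```text
time_s: 46.68
ee_pos: [439.7, -98.9, 234.9]
ee_rot: [179.9, 0.0, 90.0]
force: [0.4, 0.4, -1.0]
gripper_width: 58.3
gripper_force: 10.0
time_s: 47.55
ee_pos: [441.1, -100.3, 51.6]
ee_rot: [179.9, 0.0, 90.0]
force: [0.0, -0.3, -1.6]
gripper_width: 58.5
gripper_force: 10.0
[ 441.24033829 -100.32217455   51.93504823] [ 0.71161709  0.00518171 -0.66882879]
```

```bash
python3 -m crank '[{"dx":0,"dy":0,"dz":-0.0143,"yaw":0},{"dx":0,"dy":0,"dz":-0.0143,"yaw":0},{"dx":0,"dy":0,"dz":0,"yaw":0},{"dx":0,"dy":0,"dz":0,"yaw":0}]' - 5
python3 -m crank '[{"dx":0,"dy":-0.008,"dz":-0.003,"yaw":0},{"dx":0,"dy":-0.008,"dz":-0.003,"yaw":0},{"dx":0,"dy":-0.008,"dz":-0.003,"yaw":0},{"dx":0,"dy":-0.008,"dz":-0.0025,"yaw":0},{"dx":0,"dy":0,"dz":0,"yaw":0}]'
```

```text
time_s: 48.15
ee_pos: [440.1, -100.1, 27.6]
ee_rot: [-180.0, -0.0, 90.0]
force: [0.3, -0.3, -1.4]
gripper_width: 58.5
gripper_force: 5.0
time_s: 48.78
ee_pos: [440.1, -126.2, 18.4]
ee_rot: [-180.0, -0.0, 89.9]
force: [0.2, -0.2, -1.7]
gripper_width: 58.4
gripper_force: 5.0
```

```bash
cat > til.py <<'E'
from h import *
import sys
def cyl(G,phi,gm):  # bottom toward -y, phi = mouth below horizontal
    a=np.array([0,np.cos(phi),-np.sin(phi)]);n=np.array([0,np.sin(phi),np.cos(phi)]);x=np.array([1,0,0])
    th=np.linspace(0,2*np.pi,40)
    return np.array([G+a*l+30*(np.cos(t)*x+np.sin(t)*n) for l in(gm,gm-80) for t in th])
im=grab('side',sys.argv[1]); G=telemetry.state()['ee_pos']+[0,0,11]
g=cv2.cvtColor(im,cv2.COLOR_BGR2GRAY); hsv=cv2.cvtColor(im,cv2.COLOR_BGR2HSV)
m=((g>85)&(hsv[:,:,1]<50)).astype(np.uint8)
for gm in(16,20,24,28):
  for phi in range(-90,60,15):
    h=cv2.convexHull(proj('side',cyl(G,np.deg2rad(phi),gm)).astype(np.float32))
    k=np.zeros_like(g);cv2.fillConvexPoly(k,h.astype(int),1)
    ring=cv2.dilate(k,np.ones((9,9)))-k
    print((gm,phi,round((m[k>0].mean()-m[ring>0].mean()).item(),2)),end=' ')
  print()
E
python3 til.py q1.png
```

```text
(16, -90, 0.11) (16, -75, 0.13) (16, -60, 0.17) (16, -45, 0.24) (16, -30, 0.33) (16, -15, 0.34) (16, 0, 0.38) (16, 15, 0.49) (16, 30, 0.48) (16, 45, 0.3) 
(20, -90, 0.13) (20, -75, 0.14) (20, -60, 0.19) (20, -45, 0.23) (20, -30, 0.29) (20, -15, 0.29) (20, 0, 0.33) (20, 15, 0.4) (20, 30, 0.41) (20, 45, 0.29) 
(24, -90, 0.14) (24, -75, 0.14) (24, -60, 0.16) (24, -45, 0.21) (24, -30, 0.24) (24, -15, 0.23) (24, 0, 0.26) (24, 15, 0.34) (24, 30, 0.35) (24, 45, 0.28) 
(28, -90, 0.13) (28, -75, 0.12) (28, -60, 0.14) (28, -45, 0.19) (28, -30, 0.19) (28, -15, 0.19) (28, 0, 0.21) (28, 15, 0.3) (28, 30, 0.33) (28, 45, 0.26)
```

```bash
python3 -m crank '[{"dx":0,"dy":0,"dz":0,"yaw":0},{"dx":0,"dy":0,"dz":0,"yaw":0},{"dx":0,"dy":0,"dz":0,"yaw":0},{"dx":0,"dy":0,"dz":0,"yaw":0},{"dx":0,"dy":0,"dz":0,"yaw":0},{"dx":0,"dy":0,"dz":0,"yaw":0}]' 0.69
sed -i 's/(16,20,24,28)/(-4,0,4,8,12,16,20)/;s/range(-90,60,15)/range(-30,40,10)/' til.py; python3 til.py q2.png
```

```text
time_s: 49.58
ee_pos: [440.1, -125.6, 18.5]
ee_rot: [-180.0, -0.0, 90.0]
force: [0.8, 0.3, 0.6]
gripper_width: 62.9
gripper_force: 0.0
(-4, -30, 0.53) (-4, -20, 0.61) (-4, -10, 0.67) (-4, 0, 0.69) (-4, 10, 0.61) (-4, 20, 0.48) (-4, 30, 0.39) 
(0, -30, 0.54) (0, -20, 0.63) (0, -10, 0.71) (0, 0, 0.74) (0, 10, 0.64) (0, 20, 0.48) (0, 30, 0.37) 
(4, -30, 0.57) (4, -20, 0.68) (4, -10, 0.76) (4, 0, 0.75) (4, 10, 0.63) (4, 20, 0.49) (4, 30, 0.33) 
(8, -30, 0.57) (8, -20, 0.66) (8, -10, 0.76) (8, 0, 0.73) (8, 10, 0.59) (8, 20, 0.42) (8, 30, 0.31) 
(12, -30, 0.53) (12, -20, 0.58) (12, -10, 0.67) (12, 0, 0.65) (12, 10, 0.52) (12, 20, 0.37) (12, 30, 0.27) 
(16, -30, 0.46) (16, -20, 0.49) (16, -10, 0.57) (16, 0, 0.56) (16, 10, 0.45) (16, 20, 0.32) (16, 30, 0.24) 
(20, -30, 0.4) (20, -20, 0.41) (20, -10, 0.49) (20, 0, 0.47) (20, 10, 0.38) (20, 20, 0.31) (20, 30, 0.25)
```

```bash
python3 -m crank '[{"dx":0,"dy":0.01,"dz":0,"yaw":0},{"dx":0,"dy":0,"dz":0,"yaw":0},{"dx":0,"dy":0,"dz":0,"yaw":0}]'
python3 -m crank '[{"dx":0,"dy":0,"dz":0,"yaw":0},{"dx":0,"dy":0,"dz":0,"yaw":0},{"dx":0,"dy":0,"dz":0,"yaw":0}]' 0 4
python3 -m crank '[{"dx":0,"dy":-0.002,"dz":0.009,"yaw":0},{"dx":0,"dy":-0.004,"dz":0.009,"yaw":0},{"dx":0,"dy":-0.006,"dz":0.009,"yaw":0},{"dx":0,"dy":-0.008,"dz":0.009,"yaw":0},{"dx":0,"dy":-0.01,"dz":0.009,"yaw":0},{"dx":0,"dy":-0.01,"dz":0.009,"yaw":0},{"dx":0,"dy":0,"dz":0,"yaw":0},{"dx":0,"dy":0,"dz":0,"yaw":0}]'
sed -i 's/range(-30,40,10)/range(-100,30,10)/' til.py; python3 til.py q3.png
```

```text
time_s: 50.0
ee_pos: [440.2, -117.5, 18.6]
ee_rot: [180.0, 0.0, 90.0]
force: [0.5, 0.2, 0.1]
gripper_width: 62.8
gripper_force: 0.0
time_s: 50.38
ee_pos: [440.2, -117.7, 18.6]
ee_rot: [180.0, -0.0, 90.0]
force: [0.1, 0.1, 0.2]
gripper_width: 58.5
gripper_force: 4.0
time_s: 51.38
ee_pos: [439.9, -149.6, 61.6]
ee_rot: [-180.0, -0.0, 90.0]
force: [0.5, 1.0, -0.8]
gripper_width: 58.3
gripper_force: 4.0
(-4, -100, 0.07) (-4, -90, 0.11) (-4, -80, 0.17) (-4, -70, 0.28) (-4, -60, 0.38) (-4, -50, 0.44) (-4, -40, 0.48) (-4, -30, 0.6) (-4, -20, 0.72) (-4, -10, 0.65) (-4, 0, 0.53) (-4, 10, 0.46) (-4, 20, 0.38) 
(0, -100, 0.07) (0, -90, 0.13) (0, -80, 0.18) (0, -70, 0.26) (0, -60, 0.38) (0, -50, 0.47) (0, -40, 0.55) (0, -30, 0.65) (0, -20, 0.77) (0, -10, 0.73) (0, 0, 0.59) (0, 10, 0.49) (0, 20, 0.37) 
(4, -100, 0.09) (4, -90, 0.14) (4, -80, 0.18) (4, -70, 0.25) (4, -60, 0.35) (4, -50, 0.44) (4, -40, 0.55) (4, -30, 0.67) (4, -20, 0.73) (4, -10, 0.72) (4, 0, 0.61) (4, 10, 0.48) (4, 20, 0.36) 
(8, -100, 0.11) (8, -90, 0.15) (8, -80, 0.18) (8, -70, 0.24) (8, -60, 0.32) (8, -50, 0.43) (8, -40, 0.49) (8, -30, 0.61) (8, -20, 0.66) (8, -10, 0.63) (8, 0, 0.54) (8, 10, 0.42) (8, 20, 0.32) 
(12, -100, 0.12) (12, -90, 0.15) (12, -80, 0.18) (12, -70, 0.2) (12, -60, 0.29) (12, -50, 0.35) (12, -40, 0.44) (12, -30, 0.52) (12, -20, 0.57) (12, -10, 0.55) (12, 0, 0.46) (12, 10, 0.37) (12, 20, 0.27) 
(16, -100, 0.12) (16, -90, 0.15) (16, -80, 0.17) (16, -70, 0.22) (16, -60, 0.26) (16, -50, 0.3) (16, -40, 0.37) (16, -30, 0.44) (16, -20, 0.51) (16, -10, 0.47) (16, 0, 0.41) (16, 10, 0.31) (16, 20, 0.26) 
(20, -100, 0.12) (20, -90, 0.14) (20, -80, 0.16) (20, -70, 0.2) (20, -60, 0.23) (20, -50, 0.28) (20, -40, 0.35) (20, -30, 0.4) (20, -20, 0.44) (20, -10, 0.43) (20, 0, 0.37) (20, 10, 0.31) (20, 20, 0.26)
```

```bash
python3 -m crank '[{"dx":0,"dy":0.005,"dz":-0.014,"yaw":0},{"dx":0,"dy":0.005,"dz":-0.014,"yaw":0},{"dx":0,"dy":0.005,"dz":-0.014,"yaw":0},{"dx":0,"dy":0.005,"dz":-0.0115,"yaw":0},{"dx":0,"dy":0,"dz":0,"yaw":0},{"dx":0,"dy":0,"dz":0,"yaw":0}]'
python3 -m crank '[{"dx":0,"dy":0,"dz":0,"yaw":0},{"dx":0,"dy":0,"dz":0,"yaw":0},{"dx":0,"dy":0,"dz":0,"yaw":0},{"dx":0,"dy":0,"dz":0,"yaw":0}]' 0.68
sed -i 's/range(-100,30,10)/range(-20,20,5)/' til.py; python3 til.py q4.png
```

```text
time_s: 52.18
ee_pos: [440.1, -133.7, 18.9]
ee_rot: [-180.0, 0.0, 90.0]
force: [0.9, 0.2, -0.5]
gripper_width: 58.2
gripper_force: 4.0
time_s: 52.68
ee_pos: [440.2, -133.7, 19.1]
ee_rot: [180.0, 0.0, 90.0]
force: [0.2, 0.2, -0.3]
gripper_width: 62.1
gripper_force: 0.0
(-4, -20, 0.59) (-4, -15, 0.62) (-4, -10, 0.66) (-4, -5, 0.72) (-4, 0, 0.77) (-4, 5, 0.77) (-4, 10, 0.73) (-4, 15, 0.66) 
(0, -20, 0.56) (0, -15, 0.65) (0, -10, 0.71) (0, -5, 0.76) (0, 0, 0.82) (0, 5, 0.78) (0, 10, 0.73) (0, 15, 0.63) 
(4, -20, 0.52) (4, -15, 0.61) (4, -10, 0.68) (4, -5, 0.71) (4, 0, 0.75) (4, 5, 0.71) (4, 10, 0.66) (4, 15, 0.55) 
(8, -20, 0.48) (8, -15, 0.53) (8, -10, 0.58) (8, -5, 0.62) (8, 0, 0.64) (8, 5, 0.63) (8, 10, 0.56) (8, 15, 0.48) 
(12, -20, 0.4) (12, -15, 0.45) (12, -10, 0.47) (12, -5, 0.54) (12, 0, 0.56) (12, 5, 0.54) (12, 10, 0.48) (12, 15, 0.43) 
(16, -20, 0.38) (16, -15, 0.42) (16, -10, 0.44) (16, -5, 0.48) (16, 0, 0.49) (16, 5, 0.47) (16, 10, 0.43) (16, 15, 0.39) 
(20, -20, 0.36) (20, -15, 0.37) (20, -10, 0.39) (20, -5, 0.42) (20, 0, 0.44) (20, 5, 0.44) (20, 10, 0.4) (20, 15, 0.36)
```

```bash
python3 -m crank '[{"dx":0,"dy":0.01,"dz":0,"yaw":0},{"dx":0,"dy":0,"dz":0,"yaw":0},{"dx":0,"dy":0,"dz":0,"yaw":0}]'
python3 -m crank '[{"dx":0,"dy":0,"dz":0,"yaw":0},{"dx":0,"dy":0,"dz":0,"yaw":0},{"dx":0,"dy":0,"dz":0,"yaw":0}]' 0 3
python3 -m crank '[{"dx":0,"dy":-0.001,"dz":0.006,"yaw":0},{"dx":0,"dy":-0.002,"dz":0.006,"yaw":0},{"dx":0,"dy":-0.004,"dz":0.006,"yaw":0},{"dx":0,"dy":-0.004,"dz":0.006,"yaw":0},{"dx":0,"dy":-0.005,"dz":0.006,"yaw":0},{"dx":0,"dy":-0.006,"dz":0.006,"yaw":0},{"dx":0,"dy":0,"dz":0,"yaw":0},{"dx":0,"dy":0,"dz":0,"yaw":0}]'
sed -i 's/range(-20,20,5)/range(-100,20,10)/;s/(-4,0,4,8,12,16,20)/(-12,-8,-4,0,4)/' til.py; python3 til.py q5.png
```

```text
time_s: 53.1
ee_pos: [440.2, -125.5, 19.0]
ee_rot: [180.0, 0.0, 90.0]
force: [-0.5, -0.1, 0.6]
gripper_width: 62.3
gripper_force: 0.0
time_s: 53.48
ee_pos: [440.2, -125.7, 19.0]
ee_rot: [180.0, -0.0, 90.0]
force: [0.4, 0.4, 0.4]
gripper_width: 58.2
gripper_force: 3.0
time_s: 54.48
ee_pos: [440.4, -143.4, 47.8]
ee_rot: [180.0, 0.0, 90.0]
force: [0.4, -0.1, -0.7]
gripper_width: 58.4
gripper_force: 3.0
(-12, -100, 0.03) (-12, -90, 0.08) (-12, -80, 0.13) (-12, -70, 0.25) (-12, -60, 0.38) (-12, -50, 0.44) (-12, -40, 0.53) (-12, -30, 0.64) (-12, -20, 0.79) (-12, -10, 0.62) (-12, 0, 0.45) (-12, 10, 0.35) 
(-8, -100, 0.04) (-8, -90, 0.09) (-8, -80, 0.15) (-8, -70, 0.24) (-8, -60, 0.37) (-8, -50, 0.49) (-8, -40, 0.57) (-8, -30, 0.75) (-8, -20, 0.81) (-8, -10, 0.64) (-8, 0, 0.49) (-8, 10, 0.41) 
(-4, -100, 0.05) (-4, -90, 0.11) (-4, -80, 0.16) (-4, -70, 0.23) (-4, -60, 0.32) (-4, -50, 0.46) (-4, -40, 0.54) (-4, -30, 0.69) (-4, -20, 0.73) (-4, -10, 0.66) (-4, 0, 0.53) (-4, 10, 0.4) 
(0, -100, 0.07) (0, -90, 0.12) (0, -80, 0.16) (0, -70, 0.21) (0, -60, 0.3) (0, -50, 0.41) (0, -40, 0.49) (0, -30, 0.59) (0, -20, 0.66) (0, -10, 0.63) (0, 0, 0.52) (0, 10, 0.41) 
(4, -100, 0.07) (4, -90, 0.12) (4, -80, 0.15) (4, -70, 0.2) (4, -60, 0.26) (4, -50, 0.34) (4, -40, 0.45) (4, -30, 0.53) (4, -20, 0.6) (4, -10, 0.57) (4, 0, 0.46) (4, 10, 0.35)
```

```bash
python3 -m crank '[{"dx":0,"dy":-0.009,"dz":0.0072,"yaw":0},{"dx":0,"dy":-0.009,"dz":0.0072,"yaw":0},{"dx":0,"dy":-0.009,"dz":0.0072,"yaw":0},{"dx":0,"dy":-0.009,"dz":0.0072,"yaw":0},{"dx":0,"dy":-0.01,"dz":0.0034,"yaw":0},{"dx":0,"dy":-0.01,"dz":0.0034,"yaw":0},{"dx":0,"dy":-0.01,"dz":0.0034,"yaw":0},{"dx":0,"dy":0,"dz":0,"yaw":0}]'
python3 til.py q6.png
```

```text
time_s: 55.52
ee_pos: [440.3, -196.7, 79.1]
ee_rot: [180.0, 0.0, 89.9]
force: [0.2, -0.2, -1.3]
gripper_width: 58.4
gripper_force: 3.0
(-12, -100, -0.01) (-12, -90, 0.08) (-12, -80, 0.17) (-12, -70, 0.3) (-12, -60, 0.4) (-12, -50, 0.48) (-12, -40, 0.45) (-12, -30, 0.39) (-12, -20, 0.34) (-12, -10, 0.27) (-12, 0, 0.24) (-12, 10, 0.21) 
(-8, -100, 0.0) (-8, -90, 0.09) (-8, -80, 0.17) (-8, -70, 0.29) (-8, -60, 0.38) (-8, -50, 0.48) (-8, -40, 0.45) (-8, -30, 0.39) (-8, -20, 0.33) (-8, -10, 0.27) (-8, 0, 0.25) (-8, 10, 0.21) 
(-4, -100, 0.02) (-4, -90, 0.1) (-4, -80, 0.17) (-4, -70, 0.28) (-4, -60, 0.39) (-4, -50, 0.44) (-4, -40, 0.45) (-4, -30, 0.37) (-4, -20, 0.31) (-4, -10, 0.27) (-4, 0, 0.25) (-4, 10, 0.2) 
(0, -100, 0.03) (0, -90, 0.09) (0, -80, 0.17) (0, -70, 0.26) (0, -60, 0.32) (0, -50, 0.42) (0, -40, 0.41) (0, -30, 0.37) (0, -20, 0.32) (0, -10, 0.28) (0, 0, 0.23) (0, 10, 0.18) 
(4, -100, 0.04) (4, -90, 0.1) (4, -80, 0.17) (4, -70, 0.23) (4, -60, 0.33) (4, -50, 0.38) (4, -40, 0.39) (4, -30, 0.34) (4, -20, 0.31) (4, -10, 0.27) (4, 0, 0.21) (4, 10, 0.17)
```

```bash
python3 -m crank '[{"dx":0,"dy":-0.0085,"dz":0.0015,"yaw":0},{"dx":0,"dy":-0.0085,"dz":0.0015,"yaw":0},{"dx":0,"dy":-0.0085,"dz":0.0015,"yaw":0},{"dx":0,"dy":-0.0085,"dz":0.0015,"yaw":0},{"dx":0,"dy":-0.0085,"dz":0.0015,"yaw":0},{"dx":0,"dy":0,"dz":0,"yaw":0},{"dx":0,"dy":0,"dz":0,"yaw":0}]'
python3 til.py q7.png
```

```text
time_s: 56.45
ee_pos: [440.1, -230.4, 85.0]
ee_rot: [180.0, 0.0, 90.0]
force: [-0.4, 0.4, -0.6]
gripper_width: 58.2
gripper_force: 3.0
(-12, -100, 0.05) (-12, -90, 0.18) (-12, -80, 0.25) (-12, -70, 0.26) (-12, -60, 0.23) (-12, -50, 0.22) (-12, -40, 0.22) (-12, -30, 0.26) (-12, -20, 0.24) (-12, -10, 0.18) (-12, 0, 0.18) (-12, 10, 0.19) 
(-8, -100, 0.05) (-8, -90, 0.19) (-8, -80, 0.27) (-8, -70, 0.25) (-8, -60, 0.22) (-8, -50, 0.22) (-8, -40, 0.22) (-8, -30, 0.23) (-8, -20, 0.22) (-8, -10, 0.18) (-8, 0, 0.2) (-8, 10, 0.19) 
(-4, -100, 0.05) (-4, -90, 0.19) (-4, -80, 0.28) (-4, -70, 0.28) (-4, -60, 0.22) (-4, -50, 0.21) (-4, -40, 0.2) (-4, -30, 0.21) (-4, -20, 0.2) (-4, -10, 0.19) (-4, 0, 0.19) (-4, 10, 0.17) 
(0, -100, 0.06) (0, -90, 0.18) (0, -80, 0.27) (0, -70, 0.25) (0, -60, 0.2) (0, -50, 0.2) (0, -40, 0.19) (0, -30, 0.21) (0, -20, 0.22) (0, -10, 0.2) (0, 0, 0.18) (0, 10, 0.16) 
(4, -100, 0.05) (4, -90, 0.15) (4, -80, 0.24) (4, -70, 0.23) (4, -60, 0.19) (4, -50, 0.18) (4, -40, 0.18) (4, -30, 0.2) (4, -20, 0.2) (4, -10, 0.17) (4, 0, 0.16) (4, 10, 0.15)
```

```bash
python3 -m crank '[{"dx":0,"dy":-0.004,"dz":0,"yaw":0},{"dx":0,"dy":0,"dz":0,"yaw":0},{"dx":0,"dy":0.012,"dz":0,"yaw":0},{"dx":0,"dy":0.02,"dz":0,"yaw":0},{"dx":0,"dy":0.03,"dz":0,"yaw":0},{"dx":0,"dy":0.02,"dz":0,"yaw":0},{"dx":0,"dy":0,"dz":0,"yaw":0}]'
python3 -m crank '[{"dx":0,"dy":0,"dz":-0.004,"yaw":0},{"dx":0,"dy":0,"dz":-0.003,"yaw":0},{"dx":0,"dy":0,"dz":-0.003,"yaw":0},{"dx":0,"dy":0,"dz":0,"yaw":0},{"dx":0,"dy":0,"dz":0,"yaw":0}]'
python3 til.py q8.png
```

```text
time_s: 57.38
ee_pos: [440.1, -166.5, 85.1]
ee_rot: [-180.0, 0.0, 90.1]
force: [-0.2, -1.0, -0.7]
gripper_width: 58.4
gripper_force: 3.0
time_s: 58.0
ee_pos: [440.1, -167.8, 76.9]
ee_rot: [-180.0, -0.0, 90.0]
force: [-0.5, 0.0, -1.1]
gripper_width: 58.4
gripper_force: 3.0
(-12, -100, 0.12) (-12, -90, 0.42) (-12, -80, 0.55) (-12, -70, 0.45) (-12, -60, 0.3) (-12, -50, 0.17) (-12, -40, 0.15) (-12, -30, 0.13) (-12, -20, 0.12) (-12, -10, 0.08) (-12, 0, 0.07) (-12, 10, 0.04) 
(-8, -100, 0.13) (-8, -90, 0.42) (-8, -80, 0.57) (-8, -70, 0.48) (-8, -60, 0.33) (-8, -50, 0.22) (-8, -40, 0.17) (-8, -30, 0.15) (-8, -20, 0.12) (-8, -10, 0.07) (-8, 0, 0.06) (-8, 10, 0.04) 
(-4, -100, 0.15) (-4, -90, 0.4) (-4, -80, 0.58) (-4, -70, 0.49) (-4, -60, 0.35) (-4, -50, 0.26) (-4, -40, 0.2) (-4, -30, 0.17) (-4, -20, 0.13) (-4, -10, 0.09) (-4, 0, 0.07) (-4, 10, 0.05) 
(0, -100, 0.14) (0, -90, 0.36) (0, -80, 0.59) (0, -70, 0.5) (0, -60, 0.38) (0, -50, 0.29) (0, -40, 0.24) (0, -30, 0.18) (0, -20, 0.17) (0, -10, 0.14) (0, 0, 0.09) (0, 10, 0.06) 
(4, -100, 0.14) (4, -90, 0.31) (4, -80, 0.56) (4, -70, 0.5) (4, -60, 0.42) (4, -50, 0.32) (4, -40, 0.28) (4, -30, 0.25) (4, -20, 0.23) (4, -10, 0.15) (4, 0, 0.1) (4, 10, 0.06)
```

```bash
python3 -m crank '[{"dx":0,"dy":0,"dz":-0.004,"yaw":0},{"dx":0,"dy":0,"dz":-0.004,"yaw":0},{"dx":0,"dy":0,"dz":0,"yaw":0},{"dx":0,"dy":0,"dz":0,"yaw":0}]'
python3 -m crank '[{"dx":0,"dy":0,"dz":-0.003,"yaw":0},{"dx":0,"dy":0,"dz":-0.003,"yaw":0},{"dx":0,"dy":0,"dz":0,"yaw":0},{"dx":0,"dy":0,"dz":0,"yaw":0}]'
sed -i 's/range(-100,20,10)/range(-100,-60,5)/' til.py; python3 til.py q9.png
```

```text
time_s: 58.55
ee_pos: [440.2, -167.6, 70.5]
ee_rot: [180.0, -0.0, 90.0]
force: [-0.2, 0.9, -1.0]
gripper_width: 58.3
gripper_force: 3.0
time_s: 59.05
ee_pos: [440.5, -167.8, 65.9]
ee_rot: [180.0, 0.0, 90.0]
force: [0.8, -0.6, 2.2]
gripper_width: 58.5
gripper_force: 3.0
(-12, -100, 0.14) (-12, -95, 0.25) (-12, -90, 0.42) (-12, -85, 0.47) (-12, -80, 0.51) (-12, -75, 0.48) (-12, -70, 0.42) (-12, -65, 0.37) 
(-8, -100, 0.14) (-8, -95, 0.26) (-8, -90, 0.43) (-8, -85, 0.5) (-8, -80, 0.53) (-8, -75, 0.5) (-8, -70, 0.46) (-8, -65, 0.37) 
(-4, -100, 0.15) (-4, -95, 0.27) (-4, -90, 0.42) (-4, -85, 0.54) (-4, -80, 0.57) (-4, -75, 0.52) (-4, -70, 0.48) (-4, -65, 0.43) 
(0, -100, 0.16) (0, -95, 0.24) (0, -90, 0.4) (0, -85, 0.55) (0, -80, 0.59) (0, -75, 0.57) (0, -70, 0.5) (0, -65, 0.43) 
(4, -100, 0.15) (4, -95, 0.21) (4, -90, 0.35) (4, -85, 0.5) (4, -80, 0.58) (4, -75, 0.54) (4, -70, 0.51) (4, -65, 0.46)
```

```bash
python3 -m crank '[{"dx":0,"dy":0,"dz":0,"yaw":0},{"dx":0,"dy":0,"dz":0,"yaw":0},{"dx":0,"dy":0,"dz":0,"yaw":0},{"dx":0,"dy":0,"dz":0,"yaw":0},{"dx":0,"dy":0,"dz":0,"yaw":0},{"dx":0,"dy":0,"dz":0,"yaw":0}]' 0.75
python3 -m crank '[{"dx":0,"dy":0,"dz":0,"yaw":0},{"dx":0,"dy":0,"dz":0,"yaw":0},{"dx":0,"dy":0,"dz":0,"yaw":0},{"dx":0,"dy":0,"dz":0.02,"yaw":0},{"dx":0,"dy":0,"dz":0.04,"yaw":0},{"dx":0,"dy":0,"dz":0.06,"yaw":0},{"dx":0,"dy":0,"dz":0.06,"yaw":0},{"dx":0,"dy":0.06,"dz":0.05,"yaw":0},{"dx":0,"dy":0.07,"dz":0,"yaw":0},{"dx":-0.03,"dy":0.07,"dz":0,"yaw":0}]' 1
python3 -m crank '[{"dx":-0.02,"dy":0.07,"dz":0,"yaw":0},{"dx":-0.02,"dy":0.07,"dz":0,"yaw":0},{"dx":0,"dy":0.07,"dz":0,"yaw":0},{"dx":0,"dy":0.07,"dz":0,"yaw":0},{"dx":0,"dy":0,"dz":0,"yaw":0}]'
python3 - <<'E'
from h import *
from bk import fit
t=grab('top','f.png');s=grab('side','fs.png')
c=proj('top',[[440,-168,80]])[0];cs=proj('side',[[440,-168,40]])[0]
h,st=fit('top',t,c,26);e=cv2.fitEllipse(h.astype(np.float32));print(st,np.round(e,1).tolist() if 0 else e)
P=onz('top',e[0],78);print('centre',P)
h,st=fit('side',s,cs,30);print('side bbox',st)
th=np.linspace(0,6.28,40);q=proj('side',[[P[0]-2,P[1]-3,0]+np.array([30*np.cos(k),30*np.sin(k),z]) for k in th for z in(0,80)])
print('pred',q.min(0),q.max(0)-q.min(0))
# rim interior brightness (balls) vs start
def inner(I,c):
    g=cv2.cvtColor(I,cv2.COLOR_BGR2GRAY);m=np.zeros_like(g);cv2.circle(m,(round(c[0]),round(c[1])),8,255,-1);v=g[m>0];return v.mean().round(),v.std().round(),v.max()
print('inside now',inner(t,e[0]),'at start',inner(cv2.imread('pics/t0.png'),(292.7,262.1)))
# rings still present
# differences vs t4 outside of beaker spots
d=cv2.absdiff(cv2.GaussianBlur(t,(5,5),0),cv2.GaussianBlur(cv2.imread('pics/t4.png'),(5,5),0)).max(2)
k,l,S,ce=cv2.connectedComponentsWithStats((d>40).astype(np.uint8))
print([ (S[i].tolist()) for i in range(1,k) if S[i,4]>12])
E
python3 chk.py 9 | awk '$2==0'
```

```text
time_s: 59.85
ee_pos: [440.1, -167.7, 65.8]
ee_rot: [180.0, 0.0, 90.0]
force: [0.1, 0.9, 0.2]
gripper_width: 68.5
gripper_force: 0.0
time_s: 61.1
ee_pos: [417.0, -6.1, 250.3]
ee_rot: [179.9, -0.0, 89.9]
force: [0.4, 0.8, -0.2]
gripper_width: 91.2
gripper_force: 0.0
time_s: 61.72
ee_pos: [383.8, 219.4, 249.6]
ee_rot: [-180.0, -0.0, 90.3]
force: [-0.2, -0.7, 0.7]
gripper_width: 91.1
gripper_force: 0.0
[324 247  31  30 690] ((338.3223571777344, 261.7686767578125), (30.297121047973633, 31.466434478759766), 47.62141036987305)
centre [ 439.6730505  -172.89300427   78.        ]
side bbox [ 296  271   29   43 1036]
pred [295.67182153 271.39298216] [27.82934773 42.60298572]
inside now (np.float64(170.0), np.float64(30.0), np.uint8(234)) at start (np.float64(181.0), np.float64(28.0), np.uint8(235))
[[0, 81, 162, 218, 12293], [0, 155, 32, 170, 1224], [137, 168, 12, 33, 142], [135, 191, 5, 8, 27], [17, 199, 87, 90, 3487], [145, 203, 5, 4, 13], [90, 207, 12, 12, 93], [274, 245, 30, 31, 754], [323, 246, 32, 31, 754], [8, 248, 5, 17, 27], [89, 251, 9, 27, 77], [0, 252, 36, 168, 2324], [41, 265, 50, 34, 698], [15, 275, 93, 94, 3883], [91, 278, 17, 12, 130], [35, 284, 137, 136, 4768], [139, 302, 7, 24, 82], [155, 356, 4, 9, 16]]
70 0 160.0 140.0 126.0 before 135
60 0 167.0 137.0 125.0 before 130
50 0 152.0 136.0 122.0 before 114
40 0 143.0 132.0 106.0 before 86
```

```bash
python3 - <<'E'
import cv2,numpy as np
np.set_printoptions(linewidth=200)
for f,c in(('t0',(293,262)),('t4',(288,260)),('f',(338,262))):
    g=cv2.GaussianBlur(cv2.imread(f'pics/{f}.png',0),(3,3),0)
    print(f);print(g[c[1]-14:c[1]+15:2,c[0]-14:c[0]+15:2]//10)
a=cv2.GaussianBlur(cv2.imread('pics/t4.png',0),(3,3),0).astype(int);b=cv2.GaussianBlur(cv2.imread('pics/f.png',0),(3,3),0).astype(int)
print((b-a)[192:260:3,400:470:3]//5)
print(b[192:260:3,400:470:3]//10)
E
```

```text
t0
[[ 4  4  4  6 10 13 15 16 15 12  8  5  4  4  4]
 [ 4  4  8 14 18 17 15 15 16 17 17 12  6  4  4]
 [ 4  8 17 18 12  9  9  8  9 10 14 17 13  6  4]
 [ 7 15 17 12  9 10 11 10  9  8  9 12 16 12  5]
 [10 18 13 11 13 14 15 15 15 13  9  9 15 17  8]
 [14 17 14 18 19 17 15 17 18 16 13  9 11 17 11]
 [16 17 18 22 23 20 16 18 18 17 17 14 11 17 14]
 [16 17 19 23 23 21 17 16 17 20 20 17 13 17 15]
 [16 17 17 20 21 20 17 15 16 20 19 17 13 17 14]
 [14 19 17 18 20 20 17 15 16 17 16 14 13 18 12]
 [10 19 19 19 21 22 19 16 18 19 17 14 16 17  8]
 [ 6 15 19 20 22 23 21 17 17 19 18 17 18 12  5]
 [ 4  9 16 21 22 23 21 17 16 17 18 18 14  6  4]
 [ 3  5  9 15 20 21 20 18 19 19 17 12  6  4  4]
 [ 3  3  5  7 11 14 15 15 15 13  9  5  4  4  4]]
t4
[[ 4  4  4  4  7 11 13 14 13 12  9  5  4  4  4]
 [ 4  4  6 11 16 18 16 15 16 17 17 14  8  4  4]
 [ 4  5 13 18 15 11  9  9  9 10 13 18 16  8  4]
 [ 5 11 18 14  9  9 10 11 10  9  8 12 18 15  6]
 [ 7 16 16 11 11 13 15 17 16 13 11  9 13 18 10]
 [10 17 14 15 16 15 19 20 17 15 16 13 11 17 14]
 [12 17 16 21 21 19 19 20 18 18 19 17 12 14 15]
 [13 17 18 22 23 21 17 17 17 20 19 17
[... 3822 characters left out ...]
14 13  9  9  9  8 20 22]
 [23 23 22 23 22 23 23 23 23 23 22 15 14 14 14 14 14 13  9  9  9 10 22 22]
 [23 23 23 21 22 23 23 23 23 23 23 17 14 14 14 14 14 14 10  9  9 13 22 22]
 [23 23 23 22 22 23 23 23 23 23 23 18 14 14 14 14 14 13 10  9  9 19 22 22]
 [23 23 23 23 22 22 23 23 23 23 23 17 14 14 14 14 14 13 10  9 15 23 22 22]
 [23 23 23 23 23 22 23 23 23 23 22 15 15 14 14 14 14 13 10 14 22 23 22 22]
 [23 23 23 23 23 23 22 22 23 23 19 15 15 15 15 14 14 12 15 22 23 22 22 22]
 [23 23 23 23 23 23 23 23 22 22 17 15 15 15 15 15 15 20 22 23 22 22 22 22]
 [23 23 23 23 23 23 23 23 23 23 22 21 20 20 21 22 23 23 23 23 22 23 22 22]
 [23 23 23 23 23 23 23 23 23 23 23 23 23 23 23 23 23 23 23 22 22 22 22 22]]
```

```bash
python3 - <<'E'
import cv2,numpy as np
f=cv2.GaussianBlur(cv2.imread('pics/fs.png'),(3,3),0);r=cv2.GaussianBlur(cv2.imread('pics/h4.png'),(3,3),0)
d=cv2.absdiff(f,r).max(2);k,l,S,ce=cv2.connectedComponentsWithStats((d>30).astype(np.uint8))
print([S[i].tolist() for i in range(1,k) if S[i,4]>5])
E
```

```text
[[0, 0, 37, 68, 1503], [25, 0, 219, 113, 11987], [77, 9, 10, 13, 91], [128, 14, 11, 6, 20], [24, 26, 3, 3, 8], [33, 52, 7, 4, 12], [42, 56, 7, 2, 10], [0, 65, 75, 228, 4156], [188, 83, 3, 2, 6], [194, 82, 3, 3, 7], [189, 87, 19, 12, 91], [151, 103, 35, 23, 205], [144, 105, 3, 3, 7], [141, 109, 5, 10, 29], [195, 108, 6, 6, 19], [146, 114, 6, 7, 24], [158, 117, 38, 22, 166], [151, 121, 24, 15, 96], [127, 122, 3, 2, 6], [141, 139, 10, 12, 66], [155, 157, 5, 12, 33], [170, 177, 38, 16, 196], [0, 178, 35, 169, 2157], [192, 187, 9, 7, 36], [155, 191, 8, 4, 18], [187, 191, 3, 5, 11], [179, 193, 7, 5, 26], [150, 195, 4, 6, 17], [162, 201, 13, 7, 45], [169, 211, 8, 6, 31], [262, 244, 28, 43, 995], [296, 270, 30, 44, 1083], [382, 292, 9, 6, 39], [380, 296, 7, 5, 19], [116, 315, 7, 6, 25], [124, 318, 16, 11, 49], [0, 323, 7, 14, 26], [111, 322, 10, 12, 37], [93, 325, 5, 6, 16], [109, 324, 5, 5, 9], [118, 325, 22, 13, 115], [0, 329, 50, 33, 459], [90, 337, 29, 46, 525], [52, 339, 7, 4, 18], [77, 341, 21, 23, 69], [38, 373, 19, 9, 72], [104, 384, 8, 3, 21], [102, 398, 11, 5, 23]]
```

```bash
python3 -c "
from h import *
print(onz('side',(386,296),40),onz('side',(386,296),140))
print(ticket.job_done())"
```

```text
[ 554.7517598  -304.22723629   40.        ] [ 486.05377488 -337.84115632  140.        ]
the job is handed in; nothing more can be done
None
```

I handed the job in at about 62 s: all four rings hang on the hook largest to smallest, the beaker stands empty and upright, and the bottles and flask show no movement; the balls should all be in the tank, but I confirmed that only from the empty beaker, a few marks in the bath and no strays elsewhere, and the judge returned no verdict.

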